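# Bolt down the moulds and put the spanner away

### The arm

A 7-joint arm with a two-finger parallel gripper is mounted at the origin on the work surface. World frame = base frame: x ahead of the robot, y to its left, z up, the work surface at z = 0. Lengths are in m, angles in rad, forces in N, time in s.
With the tool pointing down it reaches from about 0.425 to 0.95 m from the base axis. Payload 4.7 kg.
Tool frame: the origin (TCP) lies on the centre line of the jaws, within the pads' length; the fingertips stand 22 mm ahead of it and the grasp point (between the pads) lies 3 mm ahead of it (arm.tcp_to_tips is the distance from the TCP to the fingertips, in m); z points along the fingers, y is the direction in which the jaws open and shut (so a half turn about z gives the same grasp; the last joint's range is limited). The gripper opens to 85 mm and grips with 20 to 120 N. Pads are 22 mm wide; open, the fingers measure 114 mm over their backs; the gripper's body (76 mm by 85 mm) begins 54 mm behind the grasp point. The pads swing forward as they close: fully open they stand 13 mm farther back than shut.
Start: joints at [-1.359, 0.469, -0.049, 1.532, 0.024, 1.141, -0.082], TCP at [0.161, 0.656, 0.253] pointing down, gripper open.
Joint ranges: [-2.59, 2.59], [-0.33, 1.99], [-1.39, 1.29], [0.1, 2.45], [-1.04, 4.18], [0.21, 1.99], [-2.66, 2.66]. Speed limits (rad/s): [2.57, 2.57, 3.14, 3.14, 3.14, 3.14, 3.14].

### API

Orientations are given as a unit quaternion [x, y, z, w].
In Python, from plant import arm gives the robot as it stands.
- The arm moves only by the tool arm_command, never from a script. Its argument "targets" is a list of rows, each a list of 7 numbers: the shift along the tool's x, y, z in m, then the turn, a rotation vector about the tool's x, y, z in degrees, then the opening in per cent of the stroke, from 0 (shut) to 100 (fully open). A call has 1 to 10 rows; each row is the pose to reach, as a shift and turn from the pose commanded when the call began, along the tool's axes at that moment; what a row does not reach only later rows make up. A row lasts 1/12 s, in which the tool goes at most 41.7 mm and 7.16 degrees, less where a joint would pass 70% of its speed; a pose out of reach is approached as far as the arm can. A call with a gripper value outside its range is refused whole. The fingers move at their own pace and stop on an object; "squeeze" is the grip in N (left out, the last holds). Time passes only in rows, so rows that repeat a pose let the fingers close. It gives the time, the measured TCP pose, the force and the opening at its end, in the units of the state.
- arm.get_obs(): the state, without advancing time (a new reading comes with each control period).
- arm.capture(name): name is "scene" or "top" or "wrist"; returns the picture (384x512x3 uint8, blue, green, red); there is no depth.
- arm.camera_params(name): a dict with "fx", "fy", "cx", "cy" (pixels), "xyz" and "rotation" of the camera in the world. Camera axes: x right, y up, looking along -z (the intrinsics and any distortion apply to the point x, -y, -z); pixel columns grow to the right and rows downward; lengths in m; the calibration is good to about 2 mm. The wrist camera is an equidistant fisheye: a pixel r from the principal point sees the ray r / f radians off the axis. A picture is of the moment at which its call begins: read the wrist's pose just before it. camera_params takes no time and is no camera call; for the wrist camera it gives the pose at the moment of the call.
- arm.finish_job(): hands the job in, once; it reports no verdict.
The state is a dict: "time": time; "joints": joint angles; "dq": joint speeds; "effort": joint torques, N m; "eef_pos": TCP position; "orientation": TCP orientation; "ft_force": force on the tool from outside, world axes, zero at the start; "torque": the same for the moment, N m; "grip_width": opening from 0.0 (shut) to 1.0 (fully open).
Only numpy, scipy, OpenCV 4.12 (cv2) and the standard library are available. Lean on these libraries where they do the work, as an engineer would, in place of code of your own. Each camera call takes 0.05 s, during which the arm holds its last target.

### The job

Get the moulds on the press bed ready for pressing: first spin every nut down clockwise by hand until all of them are just snug, and only then take the spanner and pull each one the last eighth of a turn to its stop (not by hand, and do not use the spanner on a nut that is still loose). Then lay the spanner flat in the open tool case, let go, and press the case lid shut until it clicks past its catch, leaving the other things on the bench where they are.

Things in the scene. Friction and masses are not known exactly. Their poses are not given: they have to be found in the camera images.
- bed: fixed dark steel press bed, 100 x 440 mm, 12 mm thick, with yellow ribs 10 mm higher that form three square pockets, 160 mm apart along its own y (the long side); origin at the centre of its underside on the bench. Two or three moulds stand in the pockets
- mould_a: two-part mould, 80 x 80 x 40 mm, 2.25 kg, square in a shallow pocket of the bed, where it stays (may be absent); origin at the centre of its underside, which is 12 mm above the bench. On top a fixed brass washer, 58 mm across, 4 mm thick, and on that the captive steel hex nut on a vertical 28 mm stud that stands 14 mm above the nut's top
- nut_a_top (a point): centre of the top face of mould_a's hex nut (46 mm across flats, 53 mm across corners, 26 mm high; its top is 82 mm and its underside 56 mm above the bench, and it does not rise or sink as it turns); turns with the nut. Two of the six flats face this frame's +y and -y, the others follow every 60 degrees; a red mark is painted on the +y flat
- nut_a (a joint): free spin of this nut in rad: grows clockwise seen from above (tightening); starts at 0.2 to 1.1, turns with little effort (0.08 N m) and stays where left; at 3.0 the nut is snug on its washer
- seat_a (a joint): final tightening of the same nut in rad, beyond snug: 0 at the start; once the nut is snug, turning it on clockwise moves this joint, stiff (0.7 N m, stays where left), to the hard stop at 0.75. The nut's heading in the world is turned clockwise by the sum of both joints
- mould_b: two-part mould, 80 x 80 x 40 mm, 2.25 kg, square in a shallow pocket of the bed, where it stays (may be absent); origin at the centre of its underside, which is 12 mm above the bench. On top a fixed brass washer, 58 mm across, 4 mm thick, and on that the captive steel hex nut on a vertical 28 mm stud that stands 14 mm above the nut's top
- nut_b_top (a point): centre of the top face of mould_b's hex nut (46 mm across flats, 53 mm across corners, 26 mm high; its top is 82 mm and its underside 56 mm above the bench, and it does not rise or sink as it turns); turns with the nut. Two of the six flats face this frame's +y and -y, the others follow every 60 degrees; a red mark is painted on the +y flat
- nut_b (a joint): free spin of this nut in rad: grows clockwise seen from above (tightening); starts at 0.2 to 1.1, turns with little effort (0.08 N m) and stays where left; at 3.0 the nut is snug on its washer
- seat_b (a joint): final tightening of the same nut in rad, beyond snug: 0 at the start; once the nut is snug, turning it on clockwise moves this joint, stiff (0.7 N m, stays where left), to the hard stop at 0.75. The nut's heading in the world is turned clockwise by the sum of both joints
- mould_c: two-part mould, 80 x 80 x 40 mm, 2.25 kg, square in a shallow pocket of the bed, where it stays (may be absent); origin at the centre of its underside, which is 12 mm above the bench. On top a fixed brass washer, 58 mm across, 4 mm thick, and on that the captive steel hex nut on a vertical 28 mm stud that stands 14 mm above the nut's top
- nut_c_top (a point): centre of the top face of mould_c's hex nut (46 mm across flats, 53 mm across corners, 26 mm high; its top is 82 mm and its underside 56 mm above the bench, and it does not rise or sink as it turns); turns with the nut. Two of the six flats face this frame's +y and -y, the others follow every 60 degrees; a red mark is painted on the +y flat
- nut_c (a joint): free spin of this nut in rad: grows clockwise seen from above (tightening); starts at 0.2 to 1.1, turns with little effort (0.08 N m) and stays where left; at 3.0 the nut is snug on its washer
- seat_c (a joint): final tightening of the same nut in rad, beyond snug: 0 at the start; once the nut is snug, turning it on clockwise moves this joint, stiff (0.7 N m, stays where left), to the hard stop at 0.75. The nut's heading in the world is turned clockwise by the sum of both joints
- wrench: loose flat open-ended spanner along its own x, 200 mm, 0.4 kg; red handle 20 wide, 22 high, x = -75 to 62 mm. Origin under the grip point (near its centre of mass), z up. Head 78 wide; prongs x = 77 to 123, 3 to 19 mm above the underside, 50 mm gap, throat at x = 79. Goes over a nut from above, x axis parallel to two flats, 2 mm play each side; bites after about 0.17 rad
- wrench_jaw (a point): middle of the spanner's jaw gap, to go on the nut's axis: 105 mm from the wrench's origin along its +x, 11 mm above its underside
- case: fixed black open tool case, 160 mm (own x) x 250 mm (own y) x 45 mm high, walls and floor 5 mm; origin at the centre of its underside. The lid is hinged along the top of its +x wall, along the case's y (x = 80, z = 45 mm in the case's frame); the snap catch is in the middle of its -x wall
- lid (a joint): opening angle of the yellow lid (166 x 250 x 7 mm, 0.2 kg) in rad: 0 shut, about 1.57 upright, up to 1.95 leaning back; the hinge is stiff (0.22 N m) and the lid stays where left. At about 0.08 the lid meets a snap catch that takes about 6 N at the free edge to overcome; it snaps shut below 0.035
- lid_edge (a point): middle of the lid's free edge on its outer face (yellow, with a black panel; on top when shut), 166 mm from the hinge
- puck: loose bystander: green moulded disc, 68 mm across, 18 mm high; origin centre of underside
- jar: loose bystander: orange pellet jar, 70 mm across, 100 mm high; origin centre of underside
- driver: loose bystander: screwdriver
- brush: loose bystander: bench brush
- tape: loose bystander: blue roll, 90 mm across, 24 mm high
- blank: loose bystander: blue plastic blank, 50 x 90 x 16 mm
Mind the look-alikes: they are no part of the job. What is meant by the wrench is not white, and is the smaller of those in its own colour. What is shaped like the mould_b but pink is not meant.

How it is judged:
On the way, in this order (a step that is already met when the one before it is completed fails the run):
1. every nut present is spun down by hand until snug (spin above 2.8 of 3.0) (value of joint each of nut_a, nut_b, nut_c above 2.8 rad), for 0.2 s.
2. every nut present is pulled up with the spanner (final tightening above 0.6 of 0.75) (all of step 1 and value of joint each of seat_a, seat_b, seat_c above 0.6 rad), for 0.2 s.
3. the spanner lies released in the tool case, lid still open (x of wrench in the frame of case between -0.07 and 0.07 m and y of wrench in the frame of case between -0.1 and 0.1 m and z of wrench in the frame of case below 0.035 m and linear speed of wrench below 0.03 m/s and contact force between the fingers and wrench below 0.5 N and value of joint lid above 0.3 rad), for 0.2 s.
At the end, for the whole second after the job is handed in: Every nut present is snug (spin above 2.8 rad) and tightened (above 0.6 rad of 0.75), the spanner lies at rest in the case, and the lid is snapped shut (below 0.025 rad) (all of step 2 and x of wrench in the frame of case between -0.07 and 0.07 m and y of wrench in the frame of case between -0.1 and 0.1 m and z of wrench in the frame of case below 0.035 m and linear speed of wrench below 0.03 m/s and value of joint lid below 0.025 rad); the robot touches nothing.
It fails at once if a nut is tightened beyond snug with the gripper (more than 0.25 rad) instead of the spanner ((contact force between the fingers and mould_a above 2 N and value of joint seat_a above 0.25 rad and velocity of joint seat_a above 0.05 rad/s and contact force between wrench and mould_a below 0.5 N) or (contact force between the fingers and mould_b above 2 N and value of joint seat_b above 0.25 rad and velocity of joint seat_b above 0.05 rad/s and contact force between wrench and mould_b below 0.5 N) or (contact force between the fingers and mould_c above 2 N and value of joint seat_c above 0.25 rad and velocity of joint seat_c above 0.05 rad/s and contact force between wrench and mould_c below 0.5 N)).
It fails at once if the spanner is used on a nut that is still loose ((contact force between wrench and mould_a above 3 N and value of joint nut_a below 2.5 rad and velocity of joint nut_a above 0.05 rad/s) or (contact force between wrench and mould_b above 3 N and value of joint nut_b below 2.5 rad and velocity of joint nut_b above 0.05 rad/s) or (contact force between wrench and mould_c above 3 N and value of joint nut_c below 2.5 rad and velocity of joint nut_c above 0.05 rad/s)).
It fails at once if a bystander is moved more than 40 mm (distance of any of puck, jar, driver, brush, tape, blank from where it was at the start of the episode above 0.04 m).
Of mould_a, mould_b, mould_c only 2 to 3 are there at a start; the rules pass over those that are not, and their reading is None.
At some moment in a run one of wrench may be knocked a few centimetres aside while the robot is not near it.
Once in a run the grip may slacken for a moment while it holds something.
It also fails if it takes over 210 s, if anything falls off the work surface, if the arm or the gripper's body presses on something with over 40 N, if the wrist force passes 120 N, or if a joint passes its speed limit or range.

## Working session

There is one attempt and no reset: what is moved stays moved. The work goes in short steps, Python scripts to look and compute and a tool call to move; the robot and the scene stay as the last step left them, time stands still between calls to the robot, and variables do not carry over. Pictures are saved under pics/ and viewed, and the job is handed in when it is done.

Besides the shell and the picture viewer there is one more tool, called as name(argument=value, ...) on one line, values as JSON. arm_command: Moves the arm, as the interface text tells. Its arguments: {"type":"object","properties":{"targets":{"type":"array"},"squeeze":{"type":"number"}},"required":["targets"]}

```bash
ls; mkdir -p pics
python3 - <<'E'
from plant import arm
import cv2
print(arm.get_obs())
for n in ("scene","top","wrist"):
    p=arm.camera_params(n); print(n,p)
    cv2.imwrite(f"pics/{n}0.png",arm.capture(n))
E
```

```text
pics
{'time': 0.0, 'joints': array([-1.35890322,  0.46943448, -0.04858559,  1.53368253,  0.02406685,
        1.14100383, -0.08233578]), 'dq': array([-0.00051838,  0.00049825,  0.00197793, -0.00166663, -0.00249636,
       -0.00112404,  0.0004453 ]), 'effort': array([-8.32013138e-04, -5.10309041e+01, -4.66972764e-02, -2.37713116e+01,
        1.08330275e-02,  7.70141312e-03,  8.06778644e-06]), 'eef_pos': array([0.16082587, 0.65500608, 0.25227086]), 'orientation': array([ 1.20119042e-01,  9.92759020e-01, -9.67499574e-04, -9.40088788e-05]), 'ft_force': array([ 0.8710569 , -0.53110846, -0.41031891]), 'torque': array([ 0.03932265,  0.03555712, -0.01358562]), 'grip_width': 0.9975258748061439}
scene {'fx': 363.5510674473625, 'fy': 363.5510674473625, 'cx': 254.3567075087807, 'cy': 194.8576588804633, 'xyz': array([ 1.28553382, -0.32043229,  0.93247025]), 'rotation': array([0.3018349 , 0.22556813, 0.5330966 , 0.75751087])}
top {'fx': 469.9592150584404, 'fy': 469.9592150584404, 'cx': 259.871541957786, 'cy': 193.6179892580898, 'xyz': array([ 0.31198468, -0.05145573,  1.43429343]), 'rotation': array([ 0.04829224, -0.04005799, -0.69822841,  0.71312012])}
wrist {'fx': 297.3186396354542, 'fy': 297.3186396354542, 'cx': 256.2387284001754, 'cy': 197.9511969159977, 'xyz': array([0.07952815, 0.67444808, 0.37248343]), 'rotation': array([-0.12828252, -0.09964339,  0.60939959,  0.7760457 ])}
```

View pics/scene0.png

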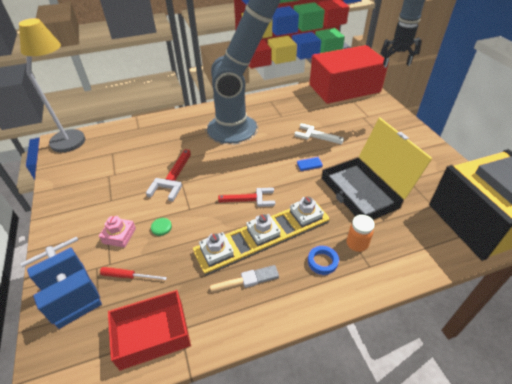

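View pics/top0.png

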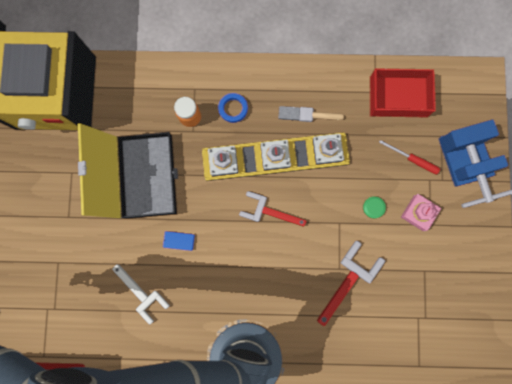

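View pics/wrist0.png

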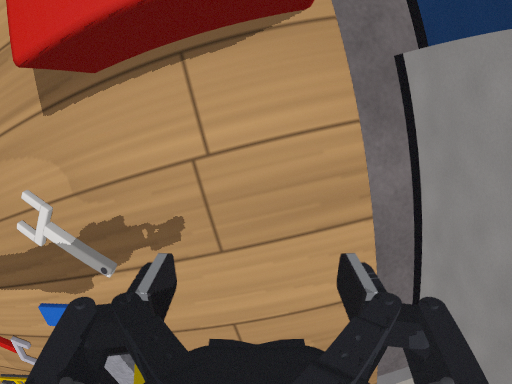

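Top view: three moulds (nuts near (222,160), (275,153), (328,148)), the small red spanner at about (275,212), the larger red one at (350,285) as a decoy, and the case at (147,175) with its lid open. Next I zoom in and measure.

```bash
cat > h.py <<'E'
import numpy as np, cv2
from scipy.spatial.transform import Rotation as R
from plant import arm
def ray(n,uv,p=None):
    p=p or arm.camera_params(n)
    uv=np.atleast_2d(np.array(uv,float))
    x=(uv[:,0]-p['cx'])/p['fx']; y=(uv[:,1]-p['cy'])/p['fy']
    if n=='wrist':
        r=np.hypot(x,y); s=np.where(r>1e-9,np.sin(r)/np.maximum(r,1e-9),1)
        d=np.c_[x*s,-y*s,-np.cos(r)]
    else: d=np.c_[x,-y,-np.ones_like(x)]
    return p['xyz'],R.from_quat(p['rotation']).apply(d)
def onplane(n,uv,z,p=None):
    o,d=ray(n,uv,p); t=(z-o[2])/d[:,2]
    return o+d*t[:,None]
def proj(n,X,p=None):
    p=p or arm.camera_params(n)
    c=R.from_quat(p['rotation']).inv().apply(np.atleast_2d(X)-p['xyz'])
    x,y,z=c[:,0],-c[:,1],-c[:,2]
    if n=='wrist':
        rr=np.hypot(x,y); th=np.arctan2(rr,z); k=th/np.maximum(rr,1e-9)
        return np.c_[p['cx']+p['fx']*x*k,p['cy']+p['fy']*y*k]
    return np.c_[p['cx']+p['fx']*x/z,p['cy']+p['fy']*y/z]
def red(im,s=120,v=60):
    h=cv2.cvtColor(im,cv2.COLOR_BGR2HSV)
    return (((h[...,0]<8)|(h[...,0]>172))&(h[...,1]>s)&(h[...,2]>v)).astype(np.uint8)
def comps(m,amin=3):
    n,l,st,c=cv2.connectedComponentsWithStats(m.astype(np.uint8))
    return l,[(i,st[i],c[i]) for i in range(1,n) if st[i][4]>=amin]
def crop(im,u0,v0,u1,v1,k,name):
    cv2.imwrite('pics/'+name+'.png',cv2.resize(im[v0:v1,u0:u1],None,fx=k,fy=k,interpolation=cv2.INTER_CUBIC))
def tool():
    o=arm.get_obs(); return o['eef_pos'],R.from_quat(o['orientation'])
def delta(pos,yaw_y=None,rot=None):
    """shift along tool axes to a world pos; with jaws dir yaw (tool y heading) pointing down -> rotvec deg"""
    p,q=tool(); s=q.inv().apply(np.array(pos)-p)
    if yaw_y is not None:
        best=None
        for a in (yaw_y,yaw_y+np.pi):
            y=np.array([np.cos(a),np.sin(a),0]); z=np.array([0,0,-1.]); x=np.cross(y,z)
            r=(q.inv()*R.from_matrix(np.c_[x,y,z])).as_rotvec(degrees=True)
            if best is None or np.linalg.norm(r)<np.linalg.norm(best): best=r
        return s*1000,best
    return s*1000
E
python3 - <<'E'
from h import *
im=cv2.imread('pics/top0.png')
crop(im,195,125,355,230,5,'t0a'); crop(im,70,120,200,260,5,'t0b')
im=cv2.imread('pics/scene0.png'); crop(im,185,180,335,275,5,'s0a')
E
```

```text
(no output)
```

View pics/t0a.png

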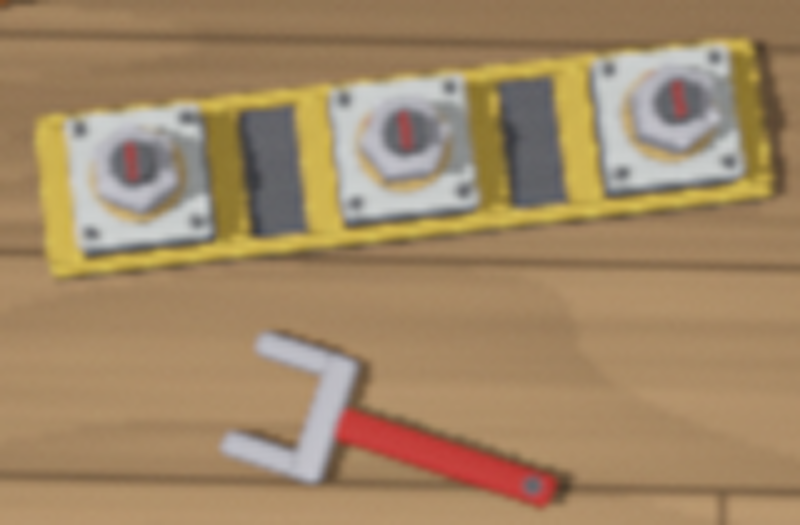

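View pics/s0a.png

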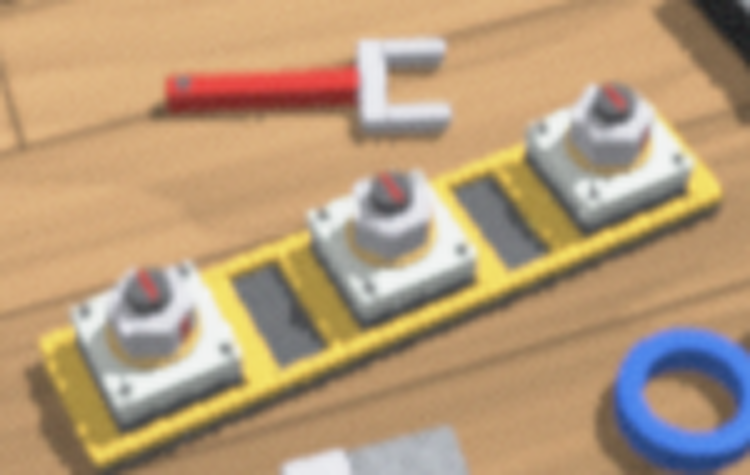

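View pics/t0b.png

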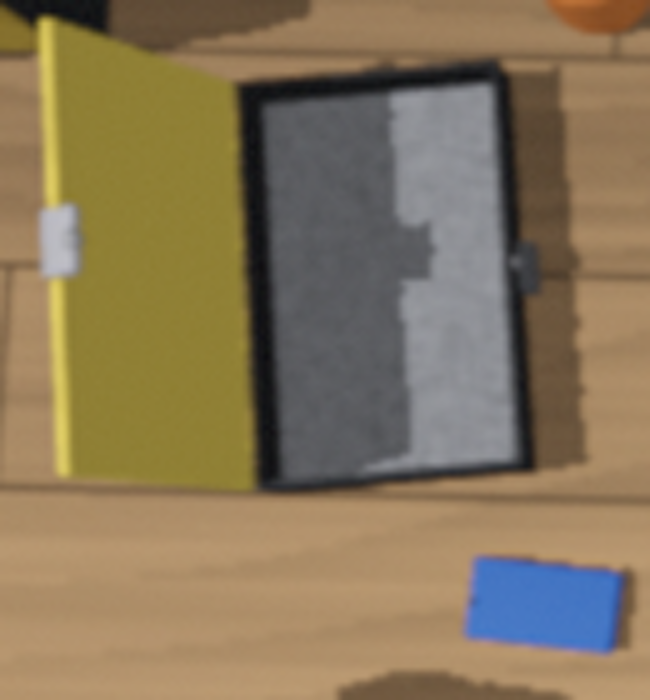

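Run:
```python
from h import *
np.set_printoptions(precision=4,suppress=True)
c=lambda u,v,o=(195,125):(o[0]+u/5,o[1]+v/5)
# stud tops
S=np.array([c(131,162),c(405,132),c(678,100)]); X=onplane('top',S,0.096); print('stud top',X)
print(np.linalg.norm(np.diff(X,axis=0),axis=1), np.degrees(np.arctan2(*(X[0]-X[2])[[1,0]])))
sc=np.array([(185+147/5,180+287/5),(185+391/5,180+190/5),(185+614/5,180+102/5)])
print('scene',onplane('scene',sc,0.096))
im=cv2.imread('pics/top0.png')
l,cs=comps(red(im),20)
for i,st,ce in cs:
    w=onplane('top',ce,0.022)[0]; print(st,ce,w)
    if 245<ce[0]<310 and 190<ce[1]<230:
        pts=np.argwhere(l==i)[:,::-1].astype(np.float32)
        r=cv2.minAreaRect(pts); b=onplane('top',cv2.boxPoints(r),0.022); print(b)
# prong tips / head
h=np.array([c(255,342),c(352,362),c(313,478),c(225,442),c(343,425),c(548,488)]); print(onplane('top',h,0.019))
# case
o=(70,120)
k=np.array([c(240,88,o),c(497,68,o),c(530,468,o),c(262,488,o)]); print('case',onplane('top',k,0.045))
lid=np.array([c(42,18,o),c(62,475,o)]); print(onplane('top',lid,0.2))
print(arm.tcp_to_tips)
```

```text
stud top [[ 0.5836  0.0805  0.096 ]
 [ 0.6044 -0.0781  0.096 ]
 [ 0.6265 -0.2362  0.096 ]]
[0.1599 0.1597] 97.70881370702072
scene [[ 0.6323 -0.2322  0.096 ]
 [ 0.6119 -0.0743  0.096 ]
 [ 0.5921  0.0828  0.096 ]]
[ 370   68   66   49 3095] [402.1784  92.4355] [ 0.8147 -0.4677  0.022 ]
[ 43 119  19   4  48] [ 52.0833 120.25  ] [0.7056 0.6169 0.022 ]
[408 154  33  21 273] [423.956  163.8901] [ 0.5906 -0.5302  0.022 ]
[262 207  45  19 306] [283.2516 215.9804] [ 0.4229 -0.1049  0.022 ]
[[ 0.4321 -0.0392  0.022 ]
 [ 0.4522 -0.0454  0.022 ]
 [ 0.4117 -0.1752  0.022 ]
 [ 0.3918 -0.1688  0.022 ]]
[317 271  42  55 614] [337.8844 297.2296] [ 0.1868 -0.2692  0.022 ]
[ 37 362  48   8 211] [ 58.5877 365.1517] [-0.0254  0.5413  0.022 ]
[[ 0.4895  0.0091  0.019 ]
 [ 0.4785 -0.05    0.019 ]
 [ 0.4076 -0.0279  0.019 ]
 [ 0.4282  0.0257  0.019 ]
 [ 0.44   -0.0454  0.019 ]
 [ 0.4046 -0.1695  0.019 ]]
case [[0.6489 0.4009 0.045 ]
 [0.6643 0.2451 0.045 ]
 [0.4215 0.2144 0.045 ]
 [0.4063 0.3733 0.045 ]]
[[0.648  0.4603 0.2   ]
 [0.4004 0.4323 0.2   ]]
0.022
```

Run:
```python
from h import *
np.set_printoptions(precision=4,suppress=True)
print(delta([0.45,0.25,0.33],np.radians(97.7)))
print(delta([0.60,-0.078,0.30],np.radians(97.7)))
```

```text
(array([-377.4068, -324.635 ,  -77.0085]), array([ -0.0838,  -0.0143, -21.4926]))
(array([-601.2784, -607.3716,  -46.5856]), array([ -0.0838,  -0.0143, -21.4926]))
```

arm_command(targets=[[-0.03,-0.025,-0.02,0,0,0,100],[-0.06,-0.052,-0.04,0,0,-5,100],[-0.09,-0.078,-0.06,0,0,-10,100],[-0.12,-0.104,-0.077,0,0,-15,100],[-0.15,-0.13,-0.077,0,0,-20,100],[-0.18,-0.156,-0.077,0,0,-21.5,100],[-0.21,-0.182,-0.077,0,0,-21.5,100],[-0.24,-0.208,-0.077,0,0,-21.5,100],[-0.27,-0.234,-0.077,0,0,-21.5,100],[-0.3,-0.26,-0.077,0,0,-21.5,100]])

```text
time: 0.98
eef_pos: [0.3911, 0.3292, 0.3303]
orientation: [-0.067, 0.998, 0.0, 0.0]
ft_force: [0.6, 0.8, 0.7]
grip_width: 1.0
```

Run:
```python
from h import *
np.set_printoptions(precision=4,suppress=True)
print(tool()[0],arm.get_obs()['joints'])
print(delta([0.60,-0.078,0.30],np.radians(97.7)))
```

```text
[0.3911 0.3292 0.3303] [-0.8349  0.1351  0.0592  1.8148 -0.0086  1.1919  0.9317]
(array([-152.601 , -431.4916,   30.2982]), array([ 0.0033,  0.0038, -0.0218]))
```

arm_command(targets=[[-0.013,-0.038,0.0,0,0,0,100],[-0.027,-0.076,0.0,0,0,0,100],[-0.04,-0.114,0.0,0,0,0,100],[-0.054,-0.152,0.0,0,0,0,100],[-0.067,-0.19,0.0,0,0,0,100],[-0.081,-0.228,0.01,0,0,0,100],[-0.094,-0.266,0.02,0,0,0,100],[-0.108,-0.304,0.03,0,0,0,100],[-0.121,-0.342,0.03,0,0,0,100],[-0.135,-0.38,0.03,0,0,0,100]])

```text
time: 1.82
eef_pos: [0.5748, -0.0288, 0.2994]
orientation: [-0.067, 0.998, 0.0, -0.001]
ft_force: [0.3, 0.9, 0.4]
grip_width: 0.998
```

arm_command(targets=[[-0.017,-0.035,0,0,0,0,100],[-0.017,-0.051,0,0,0,0,100],[-0.017,-0.051,0,0,0,0,100]])

```text
time: 2.07
eef_pos: [0.5988, -0.0812, 0.2998]
orientation: [-0.063, 0.998, -0.002, -0.0]
ft_force: [0.3, -0.8, 0.0]
grip_width: 1.0
```

Run:
```python
from h import *
np.set_printoptions(precision=4,suppress=True)
print(tool()[0],arm.get_obs()['joints'])
p=arm.camera_params('wrist'); im=arm.capture('wrist'); cv2.imwrite('pics/w1.png',im)
import pickle; pickle.dump(p,open('w1.pkl','wb')); print(p)
```

```text
[ 0.5988 -0.0812  0.2998] [-0.2296  0.3249  0.3827  1.6691 -0.126   1.1727  1.8809]
{'fx': 297.3186396354542, 'fy': 297.3186396354542, 'cx': 256.2387284001754, 'cy': 197.9511969159977, 'xyz': array([ 0.5158, -0.0915,  0.42  ]), 'rotation': array([-0.1083, -0.1203,  0.7409,  0.6518])}
```

View pics/w1.png

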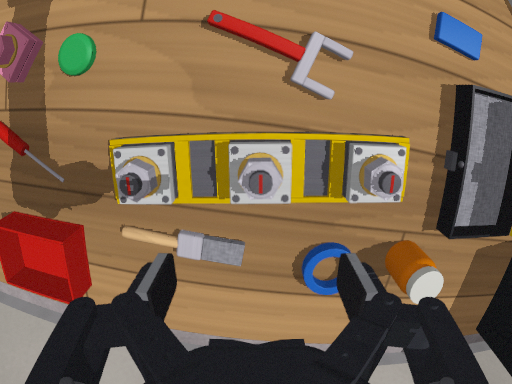

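Run:
```python
from h import *
im=cv2.imread('pics/w1.png'); crop(im,100,125,260,215,5,'w1a'); crop(im,220,125,420,215,4,'w1b')
```

```text
(no output)
```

View pics/w1a.png

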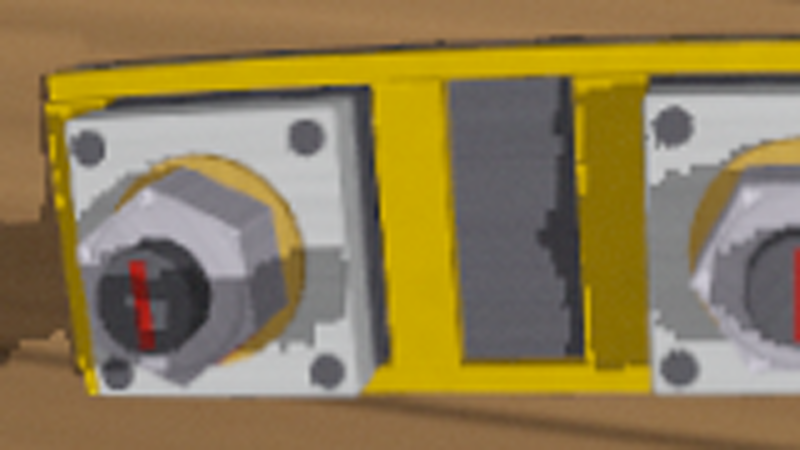

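View pics/w1b.png

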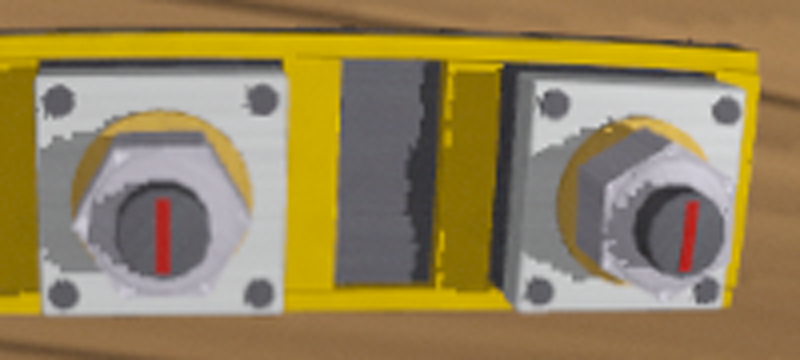

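Run:
```python
from h import *
import pickle; p=pickle.load(open('w1.pkl','rb'))
np.set_printoptions(precision=4,suppress=True)
A=lambda L:[(100+u/5,125+v/5) for u,v in L]; B=lambda L:[(220+u/4,125+v/4) for u,v in L]
st=[A([(150,297)])[0],B([(162,230)])[0],B([(680,230)])[0]]
X=onplane('wrist',st,0.096,p); print(X,np.linalg.norm(np.diff(X,axis=0),axis=1),np.degrees(np.arctan2(*(X[2]-X[0])[[1,0]])))
for nm,L in (('mid',B([(118,155),(205,150),(250,215),(210,282),(120,290),(78,225)])),('left',A([(145,195),(240,235),(248,330),(185,385)])),('right',B([(667,137),(603,190),(603,262)]))):
    P=onplane('wrist',L,0.082,p); i={'left':0,'mid':1,'right':2}[nm]
    d=P[:,:2]-X[i,:2]; print(nm,P.mean(0)[:2],np.linalg.norm(d,axis=1),np.degrees(np.arctan2(d[:,1],d[:,0])))
# mould tops corners middle
L=B([(38,70),(285,70),(285,312),(42,316)]); P=onplane('wrist',L,0.052,p); print(P,P.mean(0))
# same for stripe dirs
for a in (A([(135,262),(150,348)]),B([(162,198),(162,272)]),B([(694,202),(686,272)])):
    P=onplane('wrist',a,0.096,p); d=P[1]-P[0]; print(np.degrees(np.arctan2(d[1],d[0])))
```

```text
[[ 0.6267 -0.2322  0.096 ]
 [ 0.6054 -0.0764  0.096 ]
 [ 0.584   0.0793  0.096 ]] [0.1573 0.1571] 97.81226639931144
mid [ 0.6062 -0.0757] [0.0226 0.0238 0.0261 0.0248 0.0258 0.0247] [-138.5368  155.5078   98.9293   43.3539  -21.3637  -77.1532]
left [ 0.6272 -0.2233] [0.0228 0.0231 0.0234 0.0274] [-160.3989  127.2262   64.0518    7.6437]
right [0.5792 0.0646] [0.0258 0.0231 0.0239] [-169.7252 -104.1977  -44.849 ]
[[ 0.571  -0.1194  0.052 ]
 [ 0.561  -0.043   0.052 ]
 [ 0.6401 -0.0304  0.052 ]
 [ 0.6517 -0.1097  0.052 ]] [ 0.6059 -0.0756  0.052 ]
10.460140651299618
7.529223644896095
8.20270512019125
```

Run:
```python
from h import *
np.set_printoptions(precision=4,suppress=True)
print(delta([0.583,0.0815,0.18],np.radians(104)))
```

```text
(array([ -5.4217, 160.0462, 119.5807]), array([-0.0353, -0.0759, -6.5677]))
```

arm_command(targets=[[-0.001,0.038,0.01,0,0,-3,100],[-0.003,0.076,0.03,0,0,-6.6,100],[-0.004,0.114,0.06,0,0,-6.6,100],[-0.0055,0.148,0.09,0,0,-6.6,100],[-0.0055,0.16,0.12,0,0,-6.6,100],[-0.0055,0.16,0.12,0,0,-6.6,100],[-0.0055,0.16,0.12,0,0,-6.6,100]])

```text
time: 2.7
eef_pos: [0.58, 0.0877, 0.178]
orientation: [-0.128, 0.992, 0.0, -0.003]
ft_force: [0.3, -0.8, 0.9]
grip_width: 0.998
```

```bash
cat >> h.py <<'E'
def shot(name,hz=(0.082,)):
    import pickle
    p=arm.camera_params('wrist'); im=arm.capture('wrist'); cv2.imwrite(f'pics/{name}.png',im); pickle.dump(p,open(name+'.pkl','wb')); return im,p
def nutcrop(name,c):
    "crop 100px half-size about nut, x4, with grid-free"
    im,p=shot(name); u,v=proj('wrist',[c[0],c[1],0.082],p)[0].astype(int)
    u0=max(0,u-75); v0=max(0,v-70); crop(im,u0,v0,min(512,u0+150),min(384,v0+140),4,name+'c'); return (u0,v0)
E
python3 - <<'E'
from h import *
np.set_printoptions(precision=4,suppress=True)
print(nutcrop('w2',(0.583,0.0815)))
print(tool()[0],arm.get_obs()['joints'],delta([0.583,0.0815,0.08],np.radians(104)))
E
```

```text
(np.int64(172), np.int64(143))
[0.5819 0.0856 0.18  ] [-0.4267  0.4075  0.2731  1.8359 -0.1353  0.9177  1.7311] (array([-0.2104, -4.2538, 99.9687]), array([ 0.0186, -0.08  ,  0.4709]))
```

View pics/w2c.png

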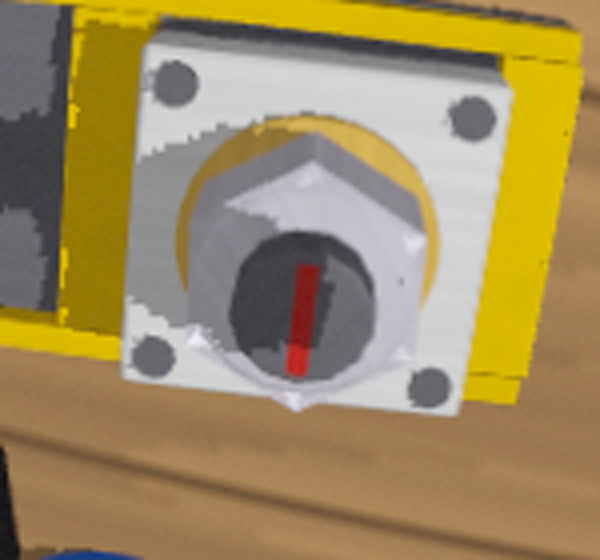

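```bash
cat >> h.py <<'E'
def hexfit(name,uo,L,stud=None,k=4):
    import pickle; p=pickle.load(open(name+'.pkl','rb'))
    P=onplane('wrist',[(uo[0]+u/k,uo[1]+v/k) for u,v in L],0.082,p)
    from scipy.optimize import least_squares
    def f(q):
        a=np.arctan2(P[:,1]-q[1],P[:,0]-q[0]); a=q[2]+np.round((a-q[2])/(np.pi/3))*np.pi/3
        return np.r_[P[:,0]-q[0]-.0266*np.cos(a),P[:,1]-q[1]-.0266*np.sin(a)]
    best=min((least_squares(f,[*P[:,:2].mean(0),a0]) for a0 in np.radians([0,15,30,45])),key=lambda s:s.cost)
    print('centre',best.x[:2],'corner mod60',np.degrees(best.x[2])%60,'rms mm',1000*np.sqrt(2*best.cost/len(P)))
    if stud: print('stud',onplane('wrist',[(uo[0]+stud[0]/k,uo[1]+stud[1]/k)],0.096,p))
E
python3 - <<'E'
from h import *
np.set_printoptions(precision=4,suppress=True)
hexfit('w2',(172,143),[(316,163),(422,238),(412,355),(297,408),(191,340),(200,212)],(303,306))
E
```

```text
centre [0.5845 0.0827] corner mod60 9.601791631099804 rms mm 1.220360266582164
stud [[0.5825 0.0819 0.096 ]]
```

Run:
```python
from h import *
np.set_printoptions(precision=4,suppress=True)
print(delta([0.583,0.082,0.08],np.radians(100)))
```

```text
(array([-0.3353, -3.7697, 99.9687]), array([ 0.0158, -0.0806,  4.4709]))
```

arm_command(targets=[[0,0,0.03,0,0,4.5,100],[0,0,0.03,0,0,4.5,100],[0,0,0.03,0,0,4.5,100],[0,0,0.03,0,0,4.5,100]])

```text
time: 3.08
eef_pos: [0.5836, 0.0834, 0.1521]
orientation: [-0.085, 0.996, 0.0, 0.001]
ft_force: [-0.5, -0.3, 0.5]
grip_width: 1.004
```

Run:
```python
from h import *
np.set_printoptions(precision=4,suppress=True)
print(tool()[0],delta([0.583,0.082,0.08],np.radians(100)))
```

```text
[0.5836 0.0834 0.1521] (array([ 1.0429, -1.2671, 72.0682]), array([ 0.0006,  0.139 , -0.1907]))
```

arm_command(targets=[[0,0,0.03,0,0,0,100],[0,0,0.06,0,0,0,100],[0,0,0.07,0,0,0,100],[0,0,0.07,0,0,0,100],[0,0,0.07,0,0,0,100]], squeeze=20)

```text
time: 3.5
eef_pos: [0.5835, 0.0839, 0.0814]
orientation: [-0.085, 0.996, 0.0, 0.001]
ft_force: [-0.3, 1.4, -0.1]
grip_width: 1.001
```

Run:
```python
from h import *
np.set_printoptions(precision=4,suppress=True)
o=arm.get_obs();print(o['eef_pos'],o['ft_force'],o['torque'],delta([0.583,0.082,0.08],np.radians(100)))
```

```text
[0.5835 0.0839 0.0814] [-0.2631  1.3734 -0.1292] [ 0.0167 -0.0871  0.0021] (array([ 0.8463, -1.7389,  1.412 ]), array([ 0.0024,  0.0741, -0.2005]))
```

arm_command(targets=[[0,-0.0015,0.001,0,0,0,50],[0,-0.0015,0.001,0,0,0,30],[0,-0.0015,0.001,0,0,0,10],[0,-0.0015,0.001,0,0,0,0],[0,-0.0015,0.001,0,0,0,0],[0,-0.0015,0.001,0,0,0,0],[0,-0.0015,0.001,0,0,0,0]], squeeze=20)

```text
time: 4.08
eef_pos: [0.5838, 0.0821, 0.0807]
orientation: [-0.085, 0.996, -0.0, 0.001]
ft_force: [-1.4, -2.1, 5.6]
grip_width: 0.539
```

Run:
```python
from h import *
np.set_printoptions(precision=4,suppress=True)
o=arm.get_obs();print(o['eef_pos'],o['ft_force'],o['torque'],o['grip_width']*85,o['joints'])
```

```text
[0.5838 0.0821 0.0807] [-1.4249 -2.0639  5.6396] [-0.3723  0.2495  0.0436] 45.82826782279965 [-0.4023  0.5395  0.2548  1.9047 -0.1972  0.7194  1.7083]
```

Across flats reads 45.8 mm, so it is a flat-on-flat grip. I turn it clockwise now.

arm_command(targets=[[0,0,-0.001,0,0,6,0],[0,0,-0.001,0,0,12,0],[0,0,-0.001,0,0,18,0],[0,0,-0.001,0,0,24,0],[0,0,-0.001,0,0,30,0],[0,0,-0.001,0,0,36,0],[0,0,-0.001,0,0,42,0],[0,0,-0.001,0,0,48,0],[0,0,-0.001,0,0,54,0],[0,0,-0.001,0,0,60,0]])

```text
time: 4.92
eef_pos: [0.5847, 0.0845, 0.0808]
orientation: [0.426, 0.905, 0.002, 0.001]
ft_force: [4.7, 3.0, -2.9]
grip_width: 0.537
```

```bash
cat >> h.py <<'E'
def st():
    np.set_printoptions(precision=4,suppress=True)
    o=arm.get_obs(); q=R.from_quat(o['orientation']); y=q.apply([0,1,0]); x=q.apply([1,0,0])
    print('t',round(o['time'],2),'pos',o['eef_pos'],'yhead',round(np.degrees(np.arctan2(y[1],y[0])),2),'xhead',round(np.degrees(np.arctan2(x[1],x[0])),2),'tiltz',q.apply([0,0,1]),'F',o['ft_force'],'T',o['torque'],'w',round(o['grip_width']*85,1),'j',o['joints'])
E
python3 -c "from h import *;st()"
```

```text
t 4.92 pos [0.5847 0.0845 0.0808] yhead 39.62 xhead 129.62 tiltz [ 0.0041  0.0019 -1.    ] F [ 4.6803  3.0003 -2.8808] T [ 0.4271 -0.7304  0.0689] w 45.7 j [-0.6057  0.583   0.5329  1.9151 -0.424   0.7515  0.8606]
```

arm_command(targets=[[0,0,0,0,0,6,0],[0,0,0,0,0,12,0],[0,0,0,0,0,18,0],[0,0,0,0,0,24,0],[0,0,0,0,0,30,0],[0,0,0,0,0,36,0],[0,0,0,0,0,42,0],[0,0,0,0,0,45,0],[0,0,0,0,0,45,0]])

```text
time: 5.67
eef_pos: [0.5864, 0.0851, 0.0809]
orientation: [0.738, 0.674, 0.003, 0.002]
ft_force: [8.0, 3.7, -4.5]
grip_width: 0.533
```

```bash
python3 -c "from h import *;st()"
```

```text
t 5.67 pos [0.5864 0.0851 0.0809] yhead -5.18 xhead 84.82 tiltz [ 0.0076  0.0013 -1.    ] F [ 7.9663  3.7224 -4.5026] T [ 0.5929 -1.3979 -0.0401] w 45.3 j [-0.7445  0.6436  0.7398  1.9205 -0.5987  0.8018  0.2351]
```

arm_command(targets=[[0,0,0,0,0,3,0],[0,0,0,0,0,5,0],[0,0,0,0,0,5,0]])

```text
time: 5.92
eef_pos: [0.5863, 0.0846, 0.0809]
orientation: [0.767, 0.642, 0.003, 0.002]
ft_force: [7.3, 2.3, -5.1]
grip_width: 0.533
```

```bash
python3 -c "from h import *;st()"
```

```text
t 5.92 pos [0.5863 0.0846 0.0809] yhead -10.17 xhead 79.83 tiltz [ 0.0074  0.0011 -1.    ] F [ 7.2667  2.2689 -5.0653] T [ 0.4598 -1.3798 -0.0487] w 45.3 j [-0.758   0.6517  0.7621  1.9216 -0.6175  0.8092  0.1659]
```

arm_command(targets=[[0,0,0,0,0,2,0],[0,0,0,0,0,4,0],[0,0,0,0,0,4,0]])

```text
time: 6.17
eef_pos: [0.5863, 0.0845, 0.0809]
orientation: [0.789, 0.614, 0.003, 0.002]
ft_force: [8.1, 2.3, -5.0]
grip_width: 0.532
```

```bash
python3 -c "from h import *;st()"
```

```text
t 6.17 pos [0.5863 0.0845 0.0809] yhead -14.18 xhead 75.82 tiltz [ 0.0075  0.001  -1.    ] F [ 8.0651  2.3281 -4.9881] T [ 0.4179 -1.4163 -0.0554] w 45.2 j [-0.769   0.6586  0.7801  1.9222 -0.6329  0.8154  0.1099]
```

arm_command(targets=[[0,0,0,0,0,2,0],[0,0,0,0,0,3,0],[0,0,0,0,0,3,0]])

```text
time: 6.42
eef_pos: [0.5863, 0.0842, 0.0809]
orientation: [0.804, 0.595, 0.003, 0.002]
ft_force: [7.6, 1.4, -4.4]
grip_width: 0.533
```

```bash
python3 -c "from h import *;st()"
```

```text
t 6.42 pos [0.5863 0.0842 0.0809] yhead -16.99 xhead 73.01 tiltz [ 0.0074 -0.0001 -1.    ] F [ 7.5621  1.407  -4.4241] T [ 0.2295 -1.4614  0.5248] w 45.3 j [-0.7772  0.6638  0.7933  1.9225 -0.6428  0.82    0.0699]
```

arm_command(targets=[[0,0,0,0,0,2,0],[0,0,0,0,0,3,0],[0,0,0,0,0,3,0]])

```text
time: 6.67
eef_pos: [0.5864, 0.0842, 0.0809]
orientation: [0.819, 0.574, 0.003, 0.002]
ft_force: [8.5, 1.9, -5.7]
grip_width: 0.534
```

```bash
python3 -c "from h import *;st()"
```

```text
t 6.67 pos [0.5864 0.0842 0.0809] yhead -19.98 xhead 70.02 tiltz [ 0.0076 -0.0002 -1.    ] F [ 8.5038  1.8653 -5.712 ] T [ 0.2012 -1.4856  0.5343] w 45.4 j [-0.7854  0.6693  0.8066  1.9228 -0.6544  0.8249  0.0279]
```

arm_command(targets=[[0,0,0,0,0,0,100],[0,0,0,0,0,0,100],[0,0,0,0,0,0,100],[0,0,-0.03,0,0,0,100],[0,0,-0.06,0,0,0,100],[0,0,-0.1,0,0,0,100],[0,0,-0.1,0,0,0,100]])

```text
time: 7.25
eef_pos: [0.5867, 0.0816, 0.1869]
orientation: [0.82, 0.572, 0.005, 0.002]
ft_force: [1.8, -0.5, 0.6]
grip_width: 0.996
```

Run:
```python
from h import *
st()
print(nutcrop('w3',(0.586,0.084)))
print(delta([0.608,-0.0745,0.18],np.radians(70)))
```

```text
t 7.25 pos [0.5867 0.0816 0.1869] yhead -20.26 xhead 69.74 tiltz [ 0.011   0.0023 -0.9999] F [ 1.805  -0.4584  0.5533] T [-0.0535 -0.0685 -0.0068] w 84.7 j [-0.8768  0.5414  0.9365  1.8526 -0.5184  1.0003 -0.0752]
(np.int64(179), np.int64(132))
(array([-139.0877,   75.621 ,    3.8653]), array([ 0.0617, -0.4661, 89.7744]))
```

View pics/w3c.png

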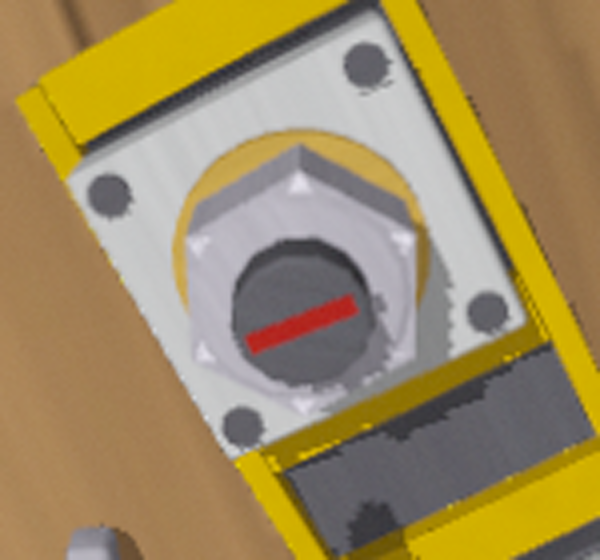

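Run:
```python
from h import *
np.set_printoptions(precision=4,suppress=True)
hexfit('w3',(179,132),[(300,172),(408,235),(410,362),(305,410),(200,352),(192,240)],(303,312))
```

```text
centre [0.5852 0.081 ] corner mod60 10.028271008702918 rms mm 1.6984804219769543
stud [[0.5859 0.083  0.096 ]]
```

arm_command(targets=[[-0.03,0.016,0,0,0,-7,100],[-0.06,0.032,0,0,0,-14,100],[-0.09,0.048,0,0,0,-21,100],[-0.12,0.064,0,0,0,-28,100],[-0.139,0.0756,0,0,0,-35,100],[-0.139,0.0756,0,0,0,-42,100],[-0.139,0.0756,0,0,0,-49,100],[-0.139,0.0756,0,0,0,-56,100],[-0.139,0.0756,0,0,0,-63,100],[-0.139,0.0756,0,0,0,-70,100]])

```text
time: 8.13
eef_pos: [0.6048, -0.0738, 0.179]
orientation: [0.341, 0.94, -0.0, -0.001]
ft_force: [-0.4, 0.3, 0.7]
grip_width: 1.004
```

arm_command(targets=[[0,0,0,0,0,-7,100],[0,0,0,0,0,-14,100],[0,0,0,0,0,-20,100],[0,0,0,0,0,-20,100],[0,0,0,0,0,-20,100]])

```text
time: 8.55
eef_pos: [0.6051, -0.074, 0.1794]
orientation: [0.177, 0.984, 0.0, -0.001]
ft_force: [0.0, 0.3, 0.1]
grip_width: 0.999
```

Run:
```python
from h import *
st()
print(nutcrop('w4',(0.608,-0.0745)))
```

```text
t 8.55 pos [ 0.6051 -0.074   0.1794] yhead 69.63 xhead 159.63 tiltz [-0.0018  0.0008 -1.    ] F [0.0406 0.3397 0.0968] T [-0.0387 -0.0006  0.0588] w 85.0 j [-0.3189  0.468   0.5049  1.7949 -0.2723  0.95    1.516 ]
(np.int64(182), np.int64(143))
```

View pics/w4c.png

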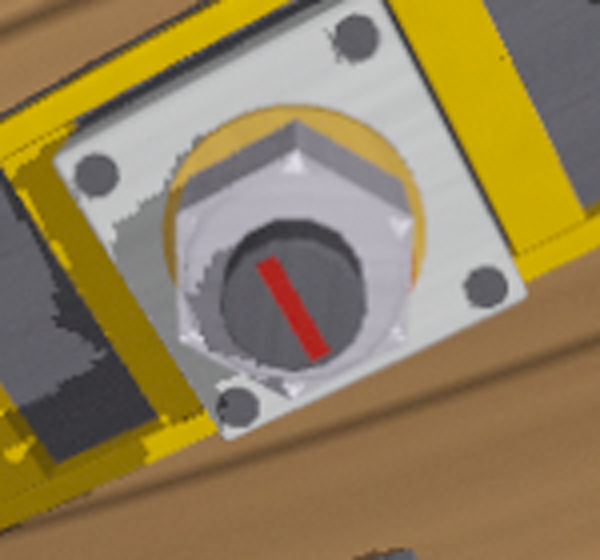

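Run:
```python
from h import *
np.set_printoptions(precision=4,suppress=True)
hexfit('w4',(182,143),[(294,150),(404,215),(405,338),(294,393),(186,332),(182,212)],(293,296))
print(delta([0.607,-0.075,0.081],np.radians(69.6)))
```

```text
centre [ 0.6061 -0.0757] corner mod60 39.22405408243296 rms mm 1.3412452649455342
stud [[ 0.6047 -0.0754  0.096 ]]
(array([-2.0789, -0.3544, 98.5414]), array([-0.0063, -0.085 ,  0.041 ]))
```

arm_command(targets=[[-0.001,-0.001,0.035,0,0,0.3,100],[-0.001,-0.001,0.07,0,0,0.3,100],[-0.001,-0.001,0.0975,0,0,0.3,100],[-0.001,-0.001,0.0975,0,0,0.3,100],[-0.001,-0.001,0.0975,0,0,0.3,0],[-0.001,-0.001,0.0975,0,0,0.3,0],[-0.001,-0.001,0.0975,0,0,0.3,0],[-0.001,-0.001,0.0975,0,0,0.3,0],[-0.001,-0.001,0.0975,0,0,0.3,0],[-0.001,-0.001,0.0975,0,0,0.3,0]], squeeze=20)

```text
time: 9.43
eef_pos: [0.6078, -0.076, 0.0851]
orientation: [0.178, 0.984, 0.0, 0.002]
ft_force: [-1.2, 0.1, 6.7]
grip_width: 0.533
```

```bash
python3 -c "from h import *;st()"
```

```text
t 9.43 pos [ 0.6078 -0.076   0.0851] yhead 69.48 xhead 159.48 tiltz [ 0.0038 -0.0003 -1.    ] F [-1.2121  0.0828  6.6918] T [-0.1558  0.1961  0.0295] w 45.3 j [-0.2693  0.5883  0.4479  1.8562 -0.352   0.7716  1.58  ]
```

arm_command(targets=[[0,0,-0.001,0,0,6,0],[0,0,-0.001,0,0,12,0],[0,0,-0.001,0,0,18,0],[0,0,-0.001,0,0,24,0],[0,0,-0.001,0,0,30,0],[0,0,-0.001,0,0,36,0],[0,0,-0.001,0,0,42,0],[0,0,-0.001,0,0,48,0],[0,0,-0.001,0,0,54,0],[0,0,-0.001,0,0,60,0]])

```text
time: 10.27
eef_pos: [0.608, -0.0758, 0.0851]
orientation: [0.648, 0.762, 0.001, 0.002]
ft_force: [2.2, -1.6, 0.2]
grip_width: 0.534
```

```bash
python3 -c "from h import *;st()"
```

```text
t 10.27 pos [ 0.608  -0.0758  0.0851] yhead 9.22 xhead 99.22 tiltz [ 0.004 -0.001 -1.   ] F [ 2.1788 -1.6405  0.1938] T [-0.4019 -0.2856  0.1368] w 45.4 j [-0.4541  0.6604  0.7246  1.8665 -0.581   0.8334  0.7309]
```

arm_command(targets=[[0,0,0,0,0,6,0],[0,0,0,0,0,12,0],[0,0,0,0,0,18,0],[0,0,0,0,0,24,0],[0,0,0,0,0,30,0],[0,0,0,0,0,36,0],[0,0,0,0,0,42,0],[0,0,0,0,0,48,0],[0,0,0,0,0,54,0],[0,0,0,0,0,60,0]])

```text
time: 11.1
eef_pos: [0.6081, -0.0759, 0.0851]
orientation: [0.942, 0.336, 0.002, 0.001]
ft_force: [1.9, -1.8, -0.6]
grip_width: 0.535
```

```bash
python3 -c "from h import *;st()"
```

```text
t 11.1 pos [ 0.6081 -0.0759  0.0851] yhead -50.76 xhead 39.24 tiltz [ 0.0043 -0.0015 -1.    ] F [ 1.9084 -1.7589 -0.5676] T [-0.521  -0.2955  0.1071] w 45.5 j [-0.6017  0.7774  0.983   1.8738 -0.8047  0.9432 -0.1239]
```

arm_command(targets=[[0,0,0,0,0,6,0],[0,0,0,0,0,12,0],[0,0,0,0,0,18,0],[0,0,0,0,0,20,0],[0,0,0,0,0,20,0]])

```text
time: 11.52
eef_pos: [0.6081, -0.076, 0.0851]
orientation: [0.986, 0.169, 0.002, 0.001]
ft_force: [2.0, -3.4, 2.7]
grip_width: 0.53
```

```bash
python3 -c "from h import *;st()"
```

```text
t 11.52 pos [ 0.6081 -0.076   0.0851] yhead -70.52 xhead 19.48 tiltz [ 0.004 -0.002 -1.   ] F [ 1.9779 -3.3688  2.669 ] T [-0.4576 -0.4223 -0.0859] w 45.0 j [-0.6393  0.8249  1.0612  1.8754 -0.8728  0.9898 -0.4126]
```

arm_command(targets=[[0,0,0,0,0,2,0],[0,0,0,0,0,4,0],[0,0,0,0,0,4,0]])

```text
time: 11.77
eef_pos: [0.6081, -0.0759, 0.0851]
orientation: [0.991, 0.135, 0.002, 0.001]
ft_force: [2.2, -2.3, 4.3]
grip_width: 0.537
```

```bash
python3 -c "from h import *;st()"
```

```text
t 11.77 pos [ 0.6081 -0.0759  0.0851] yhead -74.44 xhead 15.57 tiltz [ 0.0038 -0.0015 -1.    ] F [ 2.2113 -2.2547  4.2738] T [-0.4937 -0.4477  0.0076] w 45.6 j [-0.6455  0.8342  1.0754  1.8757 -0.8855  0.9995 -0.4704]
```

arm_command(targets=[[0,0,0,0,0,2,0],[0,0,0,0,0,3,0],[0,0,0,0,0,3,0]])

```text
time: 12.02
eef_pos: [0.6079, -0.0758, 0.0851]
orientation: [0.994, 0.11, 0.001, 0.001]
ft_force: [2.1, -2.5, 5.5]
grip_width: 0.535
```

```bash
python3 -c "from h import *;st()"
```

```text
t 12.02 pos [ 0.6079 -0.0758  0.0851] yhead -77.36 xhead 12.64 tiltz [ 0.003  -0.0013 -1.    ] F [ 2.135  -2.4738  5.48  ] T [-0.5981 -0.4212  0.4965] w 45.5 j [-0.6505  0.8416  1.0864  1.876  -0.8947  1.0075 -0.5139]
```

arm_command(targets=[[0,0,0,0,0,0,100],[0,0,0,0,0,0,100],[0,0,0,0,0,0,100],[0,0,-0.035,0,0,0,100],[0,0,-0.07,0,0,0,100],[0,0,-0.1,0,0,0,100],[0,0,-0.1,0,0,0,100]])

```text
time: 12.6
eef_pos: [0.6087, -0.0766, 0.1891]
orientation: [0.994, 0.109, 0.004, 0.001]
ft_force: [1.4, -0.9, -0.2]
grip_width: 0.999
```

Run:
```python
from h import *
st()
print(nutcrop('w5',(0.607,-0.0757)))
print(delta([0.6285,-0.235,0.18],np.radians(38)))
```

```text
t 12.6 pos [ 0.6087 -0.0766  0.1891] yhead -77.51 xhead 12.49 tiltz [ 0.0082 -0.0007 -1.    ] F [ 1.4499 -0.8662 -0.1804] T [-0.0537 -0.0584  0.0303] w 84.9 j [-0.719   0.7301  1.2105  1.8038 -0.755   1.1519 -0.6098]
(np.int64(179), np.int64(135))
(array([-14.116 , 160.1353,   6.3717]), array([-0.1312, -0.2457, 64.5156]))
```

View pics/w5c.png

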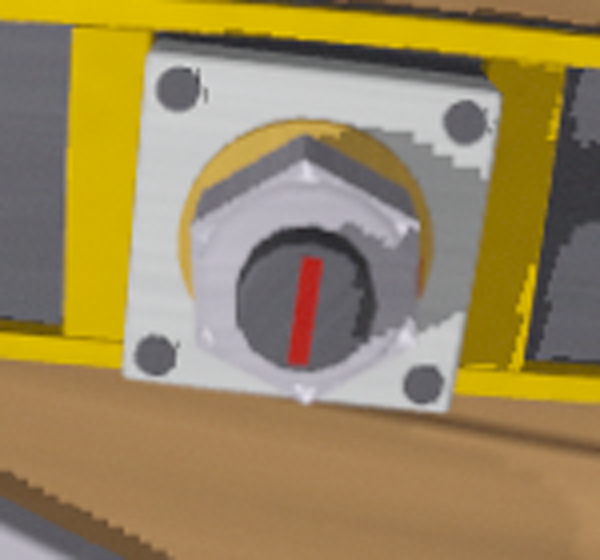

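arm_command(targets=[[0,0.02,0,0,0,-7,100],[-0.002,0.04,0,0,0,-14,100],[-0.004,0.06,0,0,0,-21,100],[-0.006,0.08,0,0,0,-28,100],[-0.008,0.1,0,0,0,-35,100],[-0.01,0.12,0,0,0,-42,100],[-0.012,0.14,0,0,0,-49,100],[-0.014,0.16,0,0,0,-56,100],[-0.014,0.16,0,0,0,-63,100],[-0.014,0.16,0,0,0,-70,100]])

```text
time: 13.48
eef_pos: [0.626, -0.2355, 0.1819]
orientation: [0.751, 0.661, -0.001, -0.002]
ft_force: [-0.7, 0.1, -1.2]
grip_width: 0.999
```

arm_command(targets=[[0,0,0,0,0,-7,100],[0,0,0,0,0,-14,100],[0,0,0,0,0,-21,100],[0,0,0,0,0,-28,100],[0,0,0,0,0,-35,100],[0,0,0,0,0,-42,100],[0,0,0,0,0,-45.5,100],[0,0,0,0,0,-45.5,100],[0,0,0,0,0,-45.5,100]])

```text
time: 14.23
eef_pos: [0.6267, -0.2338, 0.1824]
orientation: [0.439, 0.898, 0.0, -0.001]
ft_force: [0.6, 0.3, 0.3]
grip_width: 1.001
```

Run:
```python
from h import *
st()
print(nutcrop('w6',(0.6285,-0.235)))
```

```text
t 14.23 pos [ 0.6267 -0.2338  0.1824] yhead 37.91 xhead 127.91 tiltz [-0.0023  0.0018 -1.    ] F [0.5731 0.2675 0.3194] T [-0.0056 -0.0395  0.0046] w 85.1 j [-0.1344  0.5878  0.6381  1.6488 -0.394   1.0397  1.2887]
(np.int64(183), np.int64(140))
```

View pics/w6c.png

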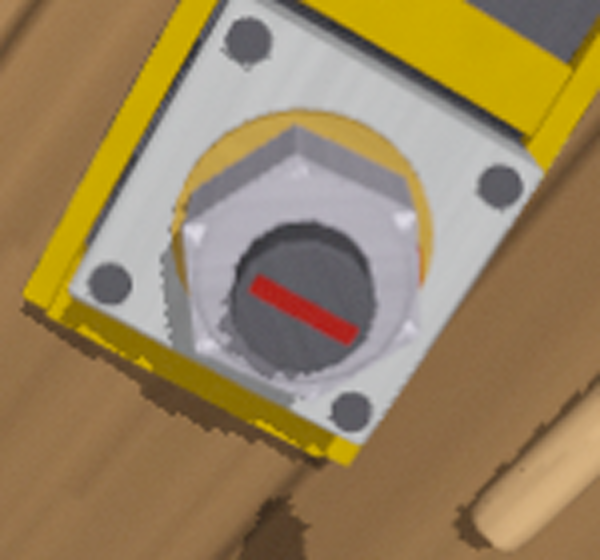

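Run:
```python
from h import *
np.set_printoptions(precision=4,suppress=True)
hexfit('w6',(183,140),[(299,158),(409,210),(416,332),(308,392),(196,350),(188,222)],(304,298))
print(delta([0.6275,-0.2345,0.0845],np.radians(40)))
```

```text
centre [ 0.6281 -0.2345] corner mod60 11.371588830800192 rms mm 1.4119879568485234
stud [[ 0.6272 -0.2331  0.096 ]]
(array([-1.0563,  0.1857, 98.1172]), array([-0.0387, -0.1252, -2.0797]))
```

arm_command(targets=[[-0.001,0,0.035,0,0,-3,100],[-0.001,0,0.07,0,0,-3,100],[-0.001,0,0.0985,0,0,-3,100],[-0.001,0,0.0985,0,0,-3,100],[-0.001,0,0.0985,0,0,-3,0],[-0.001,0,0.0985,0,0,-3,0],[-0.001,0,0.0985,0,0,-3,0],[-0.001,0,0.0985,0,0,-3,0],[-0.001,0,0.0985,0,0,-3,0],[-0.001,0,0.0985,0,0,-3,0]], squeeze=20)

```text
time: 15.12
eef_pos: [0.6301, -0.2356, 0.088]
orientation: [0.415, 0.91, 0.001, 0.003]
ft_force: [1.1, 0.6, 7.4]
grip_width: 0.535
```

```bash
python3 -c "from h import *;st()"
```

```text
t 15.12 pos [ 0.6301 -0.2356  0.088 ] yhead 41.01 xhead 131.01 tiltz [ 0.0053 -0.0008 -1.    ] F [1.1292 0.6262 7.3564] T [ 0.2392 -0.2217 -0.0492] w 45.5 j [-0.0829  0.6904  0.5634  1.7083 -0.4615  0.873   1.3934]
```

arm_command(targets=[[0,0,0,0,0,6,0],[0,0,0,0,0,12,0],[0,0,0,0,0,18,0],[0,0,0,0,0,24,0],[0,0,0,0,0,30,0],[0,0,0,0,0,36,0],[0,0,0,0,0,42,0],[0,0,0,0,0,48,0],[0,0,0,0,0,54,0],[0,0,0,0,0,60,0]])

```text
time: 15.95
eef_pos: [0.6291, -0.2358, 0.0879]
orientation: [0.815, 0.579, 0.001, 0.001]
ft_force: [-1.4, 1.0, 8.1]
grip_width: 0.537
```

arm_command(targets=[[0,0,0,0,0,6,0],[0,0,0,0,0,12,0],[0,0,0,0,0,18,0],[0,0,0,0,0,24,0],[0,0,0,0,0,30,0],[0,0,0,0,0,36,0],[0,0,0,0,0,42,0],[0,0,0,0,0,48,0],[0,0,0,0,0,51,0],[0,0,0,0,0,51,0]])

```text
time: 16.78
eef_pos: [0.6285, -0.2352, 0.0879]
orientation: [0.985, 0.173, 0.001, -0.0]
ft_force: [-2.8, 3.4, 11.8]
grip_width: 0.53
```

```bash
python3 -c "from h import *;st()"
```

```text
t 16.78 pos [ 0.6285 -0.2352  0.0879] yhead -70.07 xhead 19.93 tiltz [ 0.0013  0.0008 -1.    ] F [-2.771   3.4243 11.7514] T [ 0.652   0.6118 -0.0804] w 45.1 j [-0.3372  0.8814  1.0303  1.7241 -0.8632  1.0592 -0.2265]
```

arm_command(targets=[[0,0,0,0,0,2,0],[0,0,0,0,0,4,0],[0,0,0,0,0,4,0]])

```text
time: 17.03
eef_pos: [0.6285, -0.2351, 0.0879]
orientation: [0.99, 0.139, 0.001, -0.001]
ft_force: [-2.3, 2.8, 11.8]
grip_width: 0.526
```

```bash
python3 -c "from h import *;st()"
```

```text
t 17.03 pos [ 0.6285 -0.2351  0.0879] yhead -74.03 xhead 15.97 tiltz [ 0.0015  0.0012 -1.    ] F [-2.3193  2.7522 11.768 ] T [ 0.5994  0.6194 -0.0613] w 44.7 j [-0.3431  0.8897  1.0443  1.7245 -0.8758  1.0679 -0.2863]
```

arm_command(targets=[[0,0,0,0,0,2,0],[0,0,0,0,0,3,0],[0,0,0,0,0,3,0]])

```text
time: 17.28
eef_pos: [0.6287, -0.2352, 0.0879]
orientation: [0.993, 0.114, 0.001, -0.0]
ft_force: [-3.1, 2.9, 10.3]
grip_width: 0.531
```

```bash
python3 -c "from h import *;st()"
```

```text
t 17.28 pos [ 0.6287 -0.2352  0.0879] yhead -76.86 xhead 13.14 tiltz [ 0.0015  0.0004 -1.    ] F [-3.0527  2.8884 10.3303] T [0.4092 0.558  0.422 ] w 45.2 j [-0.3476  0.8962  1.0547  1.7243 -0.8845  1.0738 -0.3297]
```

arm_command(targets=[[0,0,0,0,0,1.5,0],[0,0,0,0,0,1.5,100],[0,0,0,0,0,1.5,100],[0,0,0,0,0,1.5,100],[0,0,-0.035,0,0,1.5,100],[0,0,-0.07,0,0,1.5,100],[0,0,-0.1,0,0,1.5,100],[0,0,-0.12,0,0,1.5,100],[0,0,-0.12,0,0,1.5,100]])

```text
time: 18.03
eef_pos: [0.6295, -0.2373, 0.2103]
orientation: [0.995, 0.1, 0.003, 0.002]
ft_force: [0.0, 0.1, 0.8]
grip_width: 1.0
```

Run:
```python
from h import *
st()
im=arm.capture('top'); cv2.imwrite('pics/t1.png',im)
crop(im,195,125,355,230,5,'t1a')
print(nutcrop('w7',(0.6285,-0.235)))
```

```text
t 18.03 pos [ 0.6295 -0.2373  0.2103] yhead -78.51 xhead 11.49 tiltz [ 0.007  -0.0034 -1.    ] F [0.0022 0.1455 0.7584] T [-0.0295 -0.0013  0.0715] w 85.0 j [-0.4016  0.7816  1.1784  1.6352 -0.7594  1.244  -0.4397]
(np.int64(179), np.int64(126))
```

View pics/t1a.png

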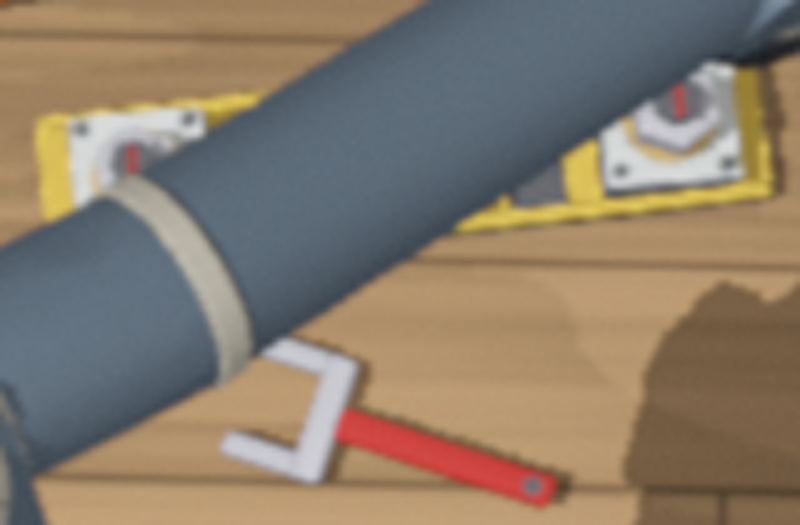

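View pics/w7c.png

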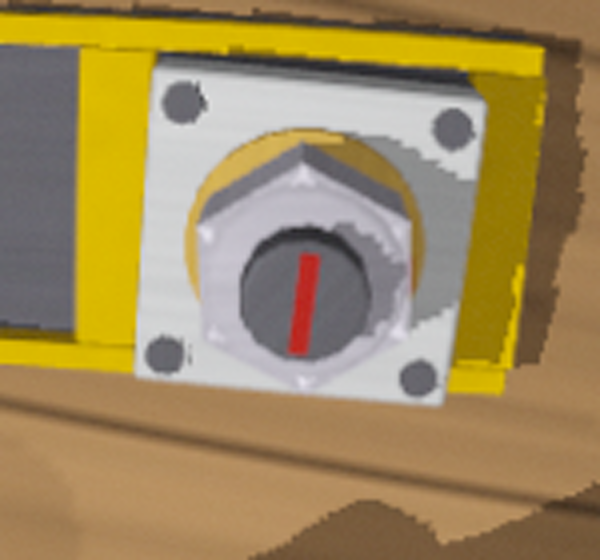

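Run:
```python
from h import *
np.set_printoptions(precision=4,suppress=True)
print(delta([0.424,-0.1,0.2],np.radians(-17.3)))
```

```text
(array([-173.0128, -173.3509,    5.4919]), array([  0.027 ,  -0.0581, -61.1955]))
```

arm_command(targets=[[-0.02,-0.02,0,0,0,-7,100],[-0.04,-0.04,0,0,0,-14,100],[-0.06,-0.06,0,0,0,-21,100],[-0.08,-0.08,0,0,0,-28,100],[-0.1,-0.1,0,0,0,-35,100],[-0.12,-0.12,0,0,0,-42,100],[-0.14,-0.14,0,0,0,-49,100],[-0.16,-0.16,0,0,0,-56,100],[-0.173,-0.173,0,0,0,-61,100],[-0.173,-0.173,0,0,0,-61,100]])

```text
time: 18.97
eef_pos: [0.4197, -0.0973, 0.2033]
orientation: [0.805, 0.593, -0.001, -0.004]
ft_force: [-0.3, -0.5, 0.3]
grip_width: 0.999
```

arm_command(targets=[[0,0,0,0,0,0,100],[0,0,0,0,0,0,100]])

```text
time: 19.13
eef_pos: [0.4245, -0.1001, 0.2051]
orientation: [0.807, 0.591, -0.0, 0.0]
ft_force: [-0.0, -0.5, -0.3]
grip_width: 0.998
```

Run:
```python
from h import *
st(); im,p=shot('w8')
```

```text
t 19.13 pos [ 0.4245 -0.1001  0.2051] yhead -17.52 xhead 72.48 tiltz [ 0.0001 -0.0006 -1.    ] F [-0.0483 -0.5131 -0.2649] T [-0.0281  0.0115  0.0405] w 84.8 j [-0.8915  0.254   1.2145  2.1701 -0.3037  0.9038  0.1979]
```

View pics/w8.png

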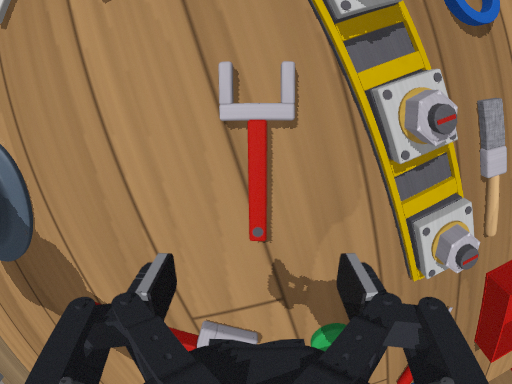

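Run:
```python
from h import *
import pickle
np.set_printoptions(precision=4,suppress=True)
im=cv2.imread('pics/w8.png'); p=pickle.load(open('w8.pkl','rb'))
l,cs=comps(red(im),200)
for i,s,c in cs:
    if 220<c[0]<300 and c[1]<250:
        pts=np.argwhere(l==i)[:,::-1].astype(np.float32); print(s,c)
        ys=[(pts[pts[:,1]==y][:,0].min(),pts[pts[:,1]==y][:,0].max()) for y in (130,180,225)]; print(ys)
        P=onplane('wrist',[((a+b)/2,y) for (a,b),y in zip(ys,(130,180,225))],0.022,p); print(P)
        d=P[2]-P[0]; print('head',np.degrees(np.arctan2(-d[1],-d[0])))
        E=onplane('wrist',[(257.5,s[1]),(258,s[1]+s[3])],0.022,p); print('ends',E,np.linalg.norm(E[0]-E[1]))
T=onplane('wrist',[(225,63),(288,63),(223,110),(292,110),(257,104)],0.019,p); print(T)
print(proj('wrist',[[0.4245,-0.1001,0.02]],p), p['xyz'])
```

```text
[ 247  120   20  122 2185] [257.1263 177.2384]
[(np.float32(248.0), np.float32(266.0)), (np.float32(248.0), np.float32(266.0)), (np.float32(249.0), np.float32(266.0))]
[[ 0.4401 -0.0506  0.022 ]
 [ 0.4242 -0.101   0.022 ]
 [ 0.4093 -0.1505  0.022 ]]
head 72.89029816275107
ends [[ 0.4436 -0.0409  0.022 ]
 [ 0.4035 -0.171   0.022 ]] 0.1361550655801995
[[ 0.4302  0.0254  0.019 ]
 [ 0.4907  0.0064  0.019 ]
 [ 0.4132 -0.0204  0.019 ]
 [ 0.4804 -0.0414  0.019 ]
 [ 0.448  -0.0252  0.019 ]]
[[256.9835 178.6829]] [ 0.4476 -0.0221  0.3252]
```

arm_command(targets=[[0,0.001,0.035,0,0,-0.4,100],[0,0.001,0.07,0,0,-0.4,100],[0,0.001,0.105,0,0,-0.4,100],[0,0.001,0.14,0,0,-0.4,100],[0,0.001,0.165,0,0,-0.4,100],[0,0.001,0.177,0,0,-0.4,100],[0,0.001,0.177,0,0,-0.4,100],[0,0.001,0.177,0,0,-0.4,100]])

```text
time: 19.85
eef_pos: [0.4251, -0.1018, 0.0275]
orientation: [0.805, 0.593, -0.001, -0.0]
ft_force: [-0.2, -0.4, -0.3]
grip_width: 1.002
```

```bash
python3 -c "
from h import *;st();print(delta([0.4255,-0.0997,0.026],np.radians(-17.1)))"
```

```text
t 19.85 pos [ 0.4251 -0.1018  0.0275] yhead -17.21 xhead 72.79 tiltz [-0.0021 -0.0013 -1.    ] F [-0.2109 -0.3843 -0.2818] T [-0.0241 -0.0175 -0.0042] w 85.2 j [-0.4482  0.5702  0.7477  2.293  -0.7768  0.5484  0.6127]
(array([ 2.1617, -0.2227,  1.4616]), array([-0.0905,  0.1053, -0.112 ]))
```

arm_command(targets=[[0.002,0,0.0015,0,0,0,60],[0.002,0,0.0015,0,0,0,30],[0.002,0,0.0015,0,0,0,0],[0.002,0,0.0015,0,0,0,0],[0.002,0,0.0015,0,0,0,0],[0.002,0,0.0015,0,0,0,0],[0.002,0,0.0015,0,0,0,0],[0.002,0,0.0015,0,0,0,0]], squeeze=90)

```text
time: 20.52
eef_pos: [0.426, -0.0985, 0.0276]
orientation: [0.804, 0.594, 0.001, -0.0]
ft_force: [-0.9, 1.1, 8.2]
grip_width: 0.211
```

```bash
python3 -c "
from h import *;st()"
```

```text
t 20.52 pos [ 0.426  -0.0985  0.0276] yhead -17.09 xhead 72.91 tiltz [ 0.0012  0.0011 -1.    ] F [-0.8913  1.1188  8.1624] T [ 0.2093  0.3674 -0.0122] w 17.9 j [-0.4524  0.5682  0.7447  2.2942 -0.7815  0.5463  0.6126]
```

arm_command(targets=[[0,0,-0.03,0,0,0,0],[0,0,-0.06,0,0,0,0],[0,0,-0.09,0,0,0,0],[0,0,-0.12,0,0,0,0],[0,0,-0.14,0,0,0,0],[0,0,-0.14,0,0,0,0],[0,0,-0.14,0,0,0,0]])

```text
time: 21.1
eef_pos: [0.4256, -0.0979, 0.1669]
orientation: [0.804, 0.595, 0.001, -0.0]
ft_force: [-0.2, 0.6, -3.6]
grip_width: 0.204
```

Run:
```python
from h import *
st(); im,p=shot('w9')
n=[0.6285,-0.235]; a=np.radians(71.7); print(delta([n[0]-.107*np.cos(a),n[1]-.107*np.sin(a),0.165],a-np.pi/2))
```

```text
t 21.1 pos [ 0.4256 -0.0979  0.1669] yhead -17.02 xhead 72.98 tiltz [ 0.0012  0.0016 -1.    ] F [-0.1669  0.6299 -3.6419] T [-0.0904  0.0857 -0.0262] w 17.3 j [-0.7892  0.3298  1.1225  2.2087 -0.41    0.8281  0.2998]
(array([-178.5065,  232.6772,    0.4766]), array([-0.0928, -0.0458,  1.2651]))
```

View pics/w9.png

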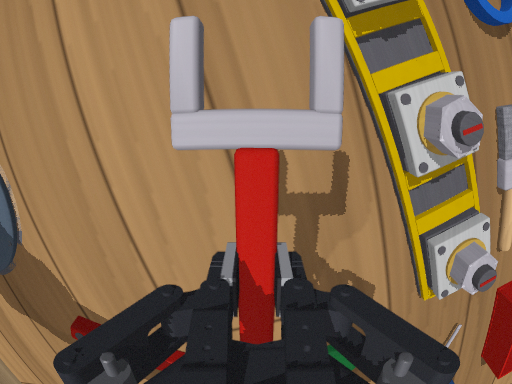

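```bash
cat >> h.py <<'E'
def intool(name,L,zoff,tcp,quat):
    "pixels -> tool-frame mm, on plane tool z=zoff"
    import pickle; p=pickle.load(open(name+'.pkl','rb'))
    q=R.from_quat(quat); o,d=ray('wrist',L,p); o=q.inv().apply(o-tcp); d=q.inv().apply(d)
    return (o+d*((zoff-o[2])/d[:,2])[:,None])*1000
E
python3 - <<'E'
from h import *
np.set_printoptions(precision=1,suppress=True)
o=arm.get_obs()
im=cv2.imread('pics/w9.png'); crop(im,160,0,360,160,4,'w9c')
L=[(203,110),(311,110),(172,150),(341,150),(172,18),(343,18),(203,20),(311,20)]
print(intool('w9',L,0.0276-0.019,o['eef_pos'],o['orientation']))
E
```

```text
[[ 78.  -23.5   8.6]
 [ 78.1  23.4   8.6]
 [ 60.6 -38.4   8.6]
 [ 60.7  38.    8.6]
 [120.9 -37.3   8.6]
 [121.2  37.7   8.6]
 [118.6 -23.4   8.6]
 [118.8  23.2   8.6]]
```

View pics/w9c.png

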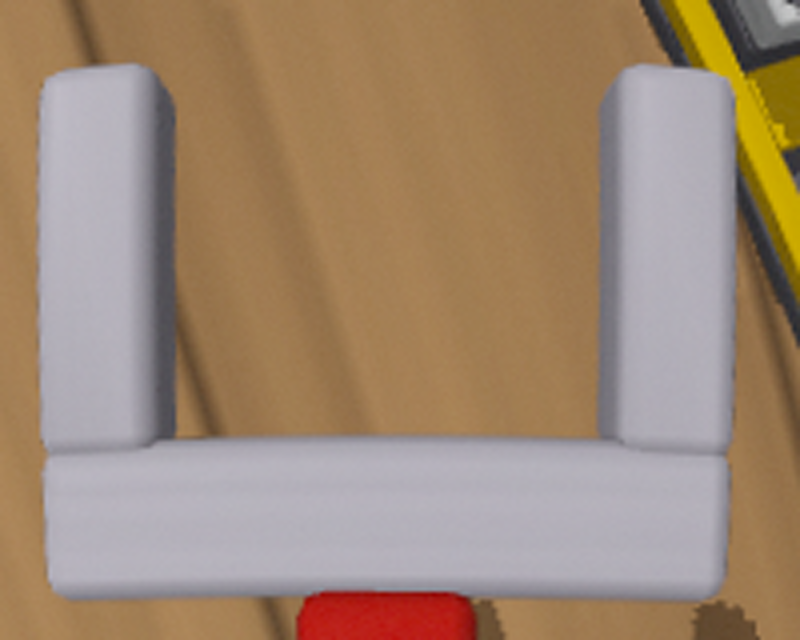

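arm_command(targets=[[-0.018,0.023,0,0,0,0,0],[-0.04,0.052,0,0,0,1.3,0],[-0.062,0.081,0,0,0,1.3,0],[-0.084,0.11,0,0,0,1.3,0],[-0.106,0.139,0,0,0,1.3,0],[-0.128,0.168,0,0,0,1.3,0],[-0.15,0.197,0,0,0,1.3,0],[-0.169,0.22,0,0,0,1.3,0],[-0.178,0.2325,0,0,0,1.3,0],[-0.178,0.2325,0,0,0,1.3,0]])

```text
time: 21.98
eef_pos: [0.5951, -0.3407, 0.1632]
orientation: [0.812, 0.584, -0.002, -0.001]
ft_force: [-0.4, -1.2, -4.3]
grip_width: 0.208
```

arm_command(targets=[[0,0,0.02,0,0,0,0],[0,0,0.03,0,0,0,0],[0,0,0.03,0,0,0,0],[0,0,0.03,0,0,0,0]])

```text
time: 22.32
eef_pos: [0.5944, -0.3358, 0.1345]
orientation: [0.811, 0.585, -0.001, -0.002]
ft_force: [-0.5, -0.2, -4.1]
grip_width: 0.206
```

Run:
```python
from h import *
st(); im,p=shot('w10'); crop(im,130,0,380,190,3,'w10c')
n=[0.6285,-0.235]; a=np.radians(71.7); print(delta([n[0]-.106*np.cos(a),n[1]-.106*np.sin(a),0.135],a-np.pi/2))
```

```text
t 22.32 pos [ 0.5944 -0.3358  0.1345] yhead -18.39 xhead 71.61 tiltz [-0.0037  0.0027 -1.    ] F [-0.4878 -0.1734 -4.1471] T [-0.0547 -0.0576 -0.0114] w 17.5 j [-0.0919  0.745   0.8626  1.6567 -0.6362  1.0487  0.652 ]
(array([ 0.7882, -0.1527,  0.8971]), array([-0.1013, -0.0355, -0.08  ]))
```

View pics/w10c.png

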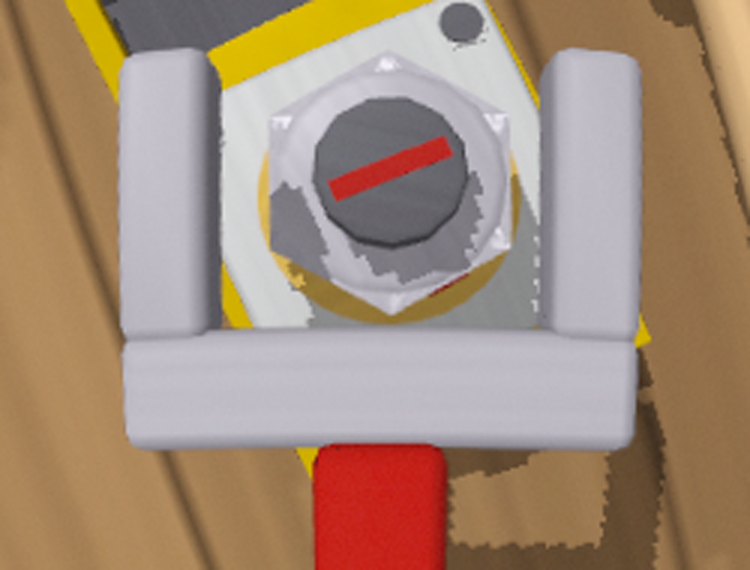

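Run:
```python
from h import *
np.set_printoptions(precision=1,suppress=True)
o=arm.get_obs(); f=lambda L:[(130+u/3,v/3) for u,v in L]
print(intool('w10',f([(270,118),(508,118),(508,250),(270,250),(388,60),(392,312)]),0.0525,o['eef_pos'],o['orientation']))
print(intool('w10',f([(390,172)]),0.0385,o['eef_pos'],o['orientation']))
print(intool('w10',f([(218,330),(541,330),(120,330),(640,330)]),0.0086,o['eef_pos'],o['orientation']))
```

```text
[[118.4 -22.6  52.5]
 [118.7  22.2  52.5]
 [ 92.6  22.3  52.5]
 [ 92.4 -22.6  52.5]
 [129.8  -0.4  52.5]
 [ 80.2   0.4  52.5]]
[[105.2  -0.2  38.5]]
[[ 78.4 -24.9   8.6]
 [ 78.4  21.    8.6]
 [ 79.  -39.5   8.6]
 [ 79.1  35.7   8.6]]
```

Run:
```python
from h import *
np.set_printoptions(precision=2,suppress=True)
st(); im,p=shot('w11'); o=arm.get_obs(); crop(im,130,0,380,190,3,'w11c')
q=R.from_quat(o['orientation'])
print('cam in tool',q.inv().apply(p['xyz']-o['eef_pos'])*1000,(q.inv()*R.from_quat(p['rotation'])).as_euler('xyz',degrees=True))
import pickle
for n in ('w9','w10'):
    pp=pickle.load(open(n+'.pkl','rb')); print(n,pp['xyz']*1000,R.from_quat(pp['rotation']).as_euler('xyz',degrees=True))
print(p['xyz']*1000,R.from_quat(p['rotation']).as_euler('xyz',degrees=True))
```

```text
t 22.37 pos [ 0.5951 -0.3364  0.1359] yhead -18.38 xhead 71.62 tiltz [-0.0015  0.0011 -1.    ] F [ 0.3027  0.4638 -3.2238] T [-0.0753  0.013  -0.0097] w 17.9 j [-0.0923  0.7438  0.8638  1.6553 -0.6361  1.0486  0.652 ]
cam in tool [  81.4598   -1.6955 -119.2608] [161.4269  -0.0105  89.9432]
w9 [447.852  -19.9397 287.1557] [-18.4942  -0.1249 -16.9618]
w10 [ 619.1858 -258.5681  254.74  ] [-18.5173   0.167  -18.3269]
[ 619.5704 -259.0464  256.064 ] [-18.5629   0.0196 -18.3225]
```

View pics/w11c.png

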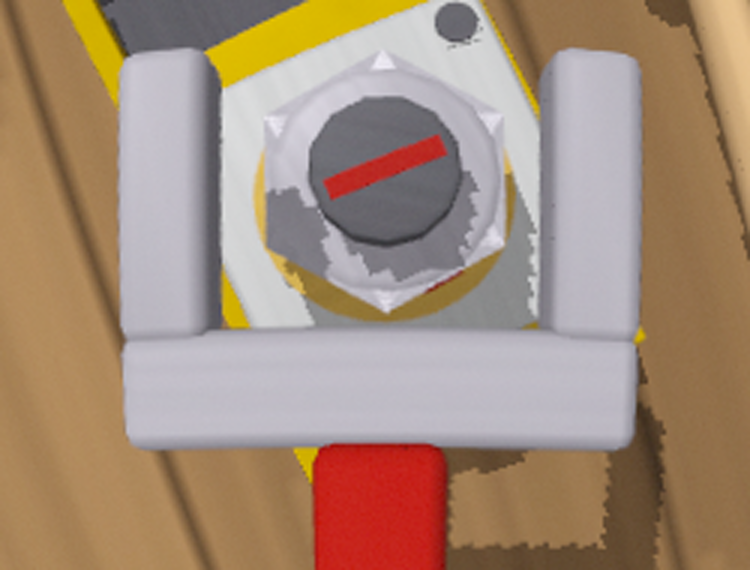

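Run:
```python
from h import *
np.set_printoptions(precision=1,suppress=True)
o=arm.get_obs(); f=lambda L:[(130+u/3,v/3) for u,v in L]
A=(np.array([0.5951,-0.3364,0.1359]),o['orientation'])
print(intool('w11',f([(265,118),(503,118),(505,248),(266,248),(383,58),(388,312)]),0.0539,*A))
print(intool('w11',f([(384,172)]),0.0399,*A))
print(intool('w11',f([(218,330),(541,330),(120,330),(640,330)]),0.0086,*A))
st()
```

```text
[[118.6 -23.   53.9]
 [118.7  22.5  53.9]
 [ 92.7  23.   53.9]
 [ 92.6 -22.8  53.9]
 [130.6  -0.5  53.9]
 [ 79.7   0.6  53.9]]
[[105.1  -0.3  39.9]]
[[ 77.9 -24.3   8.6]
 [ 77.9  22.1   8.6]
 [ 78.5 -39.    8.6]
 [ 78.6  37.    8.6]]
t 22.42 pos [ 0.5955 -0.3369  0.1368] yhead -18.38 xhead 71.62 tiltz [-0.0001  0.0002 -1.    ] F [ 0.1509 -0.3905 -3.0319] T [-0.0955 -0.0207 -0.0104] w 17.7 j [-0.0925  0.743   0.8646  1.6545 -0.636   1.0485  0.6521]
```

arm_command(targets=[[-0.0015,0.0005,0.01,0,0,0,0],[-0.0015,0.0005,0.02,0,0,0,0],[-0.0015,0.0005,0.03,0,0,0,0],[-0.0015,0.0005,0.035,0,0,0,0],[-0.0015,0.0005,0.04,0,0,0,0],[-0.0015,0.0005,0.045,0,0,0,0],[-0.0015,0.0005,0.049,0,0,0,0],[-0.0015,0.0005,0.049,0,0,0,0]])

```text
time: 23.08
eef_pos: [0.5952, -0.3384, 0.0867]
orientation: [0.811, 0.585, -0.0, -0.001]
ft_force: [-0.0, 1.0, -4.1]
grip_width: 0.208
```

Run:
```python
from h import *
st(); im,p=shot('w12'); crop(im,130,0,380,190,3,'w12c')
```

```text
t 23.08 pos [ 0.5952 -0.3384  0.0867] yhead -18.4 xhead 71.6 tiltz [-0.0013  0.0008 -1.    ] F [-0.0005  1.0346 -4.0584] T [-0.0429  0.0335 -0.012 ] w 17.6 j [-0.0646  0.7968  0.8202  1.6816 -0.6837  0.9752  0.6871]
```

View pics/w12c.png

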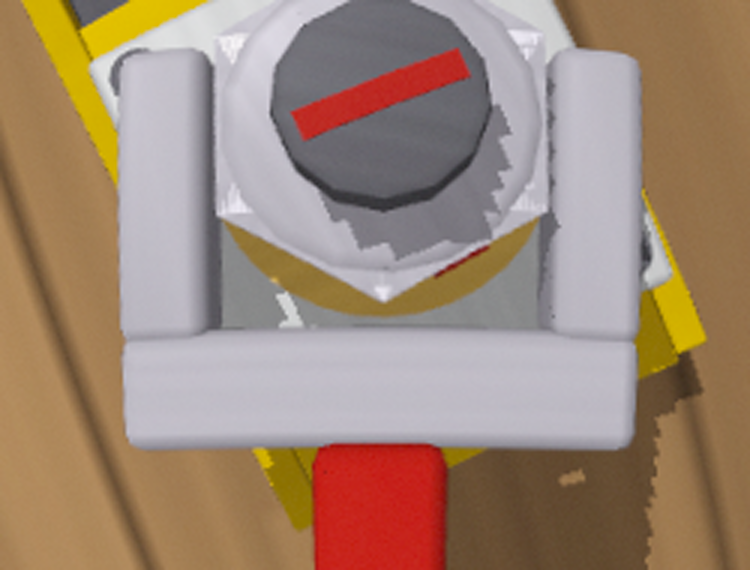

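arm_command(targets=[[0.002,0,0,0,0,0,0],[0.0024,-0.0093,0,0,0,5,0],[0.0036,-0.0185,0,0,0,10,0],[0.0056,-0.0276,0,0,0,15,0],[0.0084,-0.0365,0,0,0,20,0],[0.012,-0.0451,0,0,0,25,0],[0.012,-0.0451,0,0,0,25,0]], squeeze=110)

```text
time: 23.72
eef_pos: [0.5558, -0.3126, 0.0881]
orientation: [0.919, 0.395, -0.0, 0.0]
ft_force: [-1.7, -0.5, -3.8]
grip_width: 0.201
```

Run:
```python
from h import *
st(); im,p=shot('w13'); crop(im,130,0,380,190,3,'w13c')
```

```text
t 23.72 pos [ 0.5558 -0.3126  0.0881] yhead -43.46 xhead 46.54 tiltz [-0.0003 -0.0006 -1.    ] F [-1.6586 -0.4538 -3.845 ] T [-0.1471  0.3761  0.0588] w 17.1 j [-0.1695  0.7844  0.9386  1.8063 -0.7666  0.9625  0.3433]
```

View pics/w13c.png

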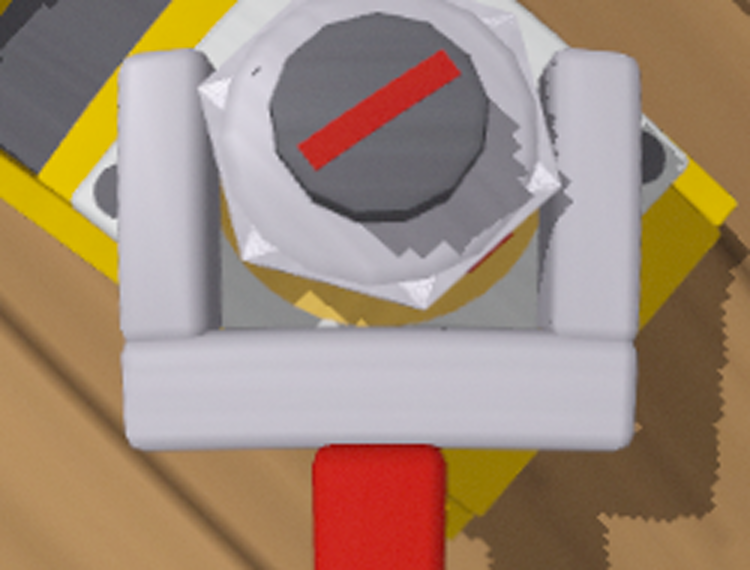

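arm_command(targets=[[0.0004,-0.0093,0,0,0,5,0],[0.0016,-0.0185,0,0,0,10,0],[0.0036,-0.0275,0,0,0,15,0],[0.0064,-0.0364,0,0,0,20,0],[0.0064,-0.0364,0,0,0,20,0]])

```text
time: 24.18
eef_pos: [0.5339, -0.283, 0.0878]
orientation: [0.973, 0.231, -0.001, -0.0]
ft_force: [-3.2, -0.9, -2.0]
grip_width: 0.202
```

Run:
```python
from h import *
st(); im,p=shot('w14'); crop(im,130,0,380,190,3,'w14c')
```

```text
t 24.18 pos [ 0.5339 -0.283   0.0878] yhead -63.33 xhead 26.67 tiltz [-0.0013 -0.0001 -1.    ] F [-3.247  -0.8878 -2.0334] T [0.0238 0.6898 0.1138] w 17.2 j [-0.2687  0.791   1.0317  1.8907 -0.8334  0.9676  0.0509]
```

View pics/w14c.png

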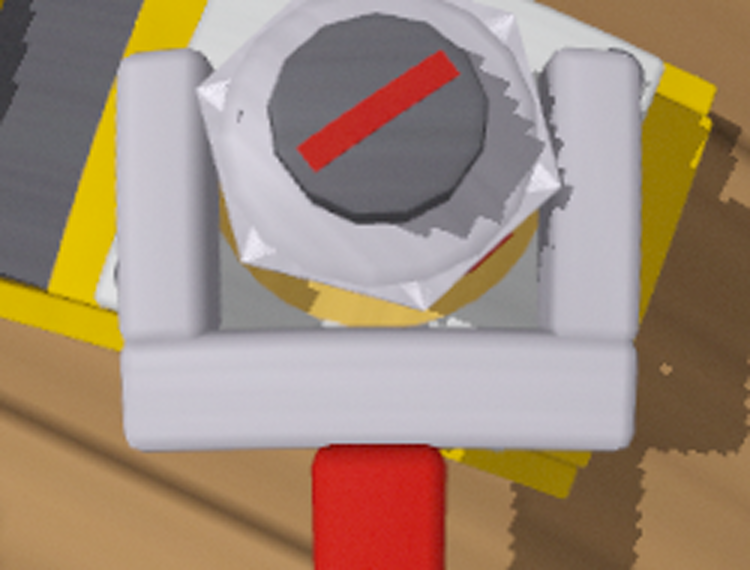

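arm_command(targets=[[0.0003,-0.0074,0,0,0,4,0],[0.001,-0.0148,0,0,0,8,0],[0.0016,-0.0184,0,0,0,10,0],[0.0016,-0.0184,0,0,0,10,0]])

```text
time: 24.57
eef_pos: [0.5273, -0.2664, 0.0878]
orientation: [0.989, 0.146, -0.001, -0.0]
ft_force: [-3.8, -0.7, -1.1]
grip_width: 0.203
```

Run:
```python
from h import *
st(); im,p=shot('w15'); crop(im,130,0,380,190,3,'w15c')
```

```text
t 24.57 pos [ 0.5273 -0.2664  0.0878] yhead -73.18 xhead 16.82 tiltz [-0.0014 -0.     -1.    ] F [-3.8334 -0.7326 -1.1452] T [-0.0307  0.8352  0.5177] w 17.2 j [-0.3212  0.8009  1.0772  1.924  -0.8666  0.977  -0.1023]
```

View pics/w15c.png

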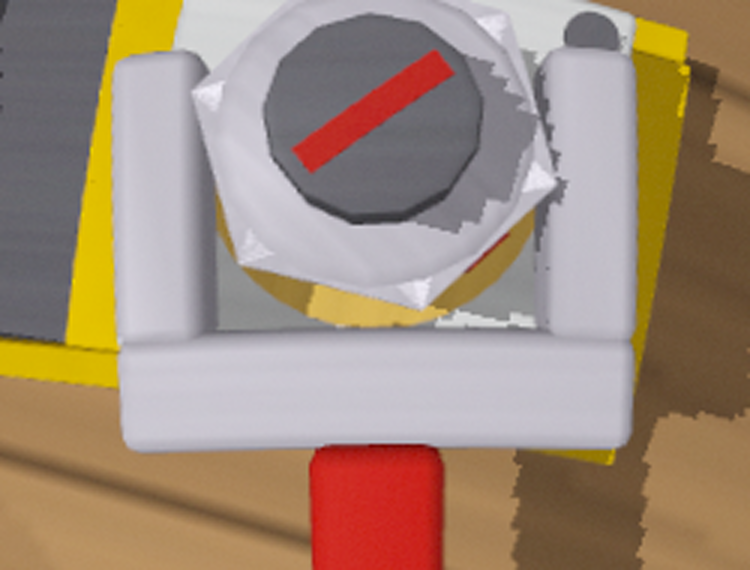

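```bash
cat >> h.py <<'E'
def stripe(name,uo,k,a,b):
    import pickle; p=pickle.load(open(name+'.pkl','rb'))
    P=onplane('wrist',[(uo[0]+a[0]/k,uo[1]+a[1]/k),(uo[0]+b[0]/k,uo[1]+b[1]/k)],0.096,p); d=P[1]-P[0]
    return np.degrees(np.arctan2(d[1],d[0])), P.mean(0)
E
python3 - <<'E'
from h import *
print(stripe('w11',(130,0),3,(328,190),(446,144)))
print(stripe('w12',(130,0),3,(298,125),(468,63)))
print(stripe('w13',(130,0),3,(308,157),(452,64)))
print(stripe('w14',(130,0),3,(307,158),(450,64)))
print(stripe('w15',(130,0),3,(302,160),(447,63)))
E
```

```text
(np.float64(4.116362192566016), array([ 0.62877872, -0.23568565,  0.096     ]))
(np.float64(3.340666995996278), array([ 0.62860423, -0.23556095,  0.096     ]))
(np.float64(-8.562074512488486), array([ 0.62816047, -0.23545327,  0.096     ]))
(np.float64(-27.989499671256954), array([ 0.62804376, -0.23533532,  0.096     ]))
(np.float64(-37.43818539215965), array([ 0.62801931, -0.23544925,  0.096     ]))
```

arm_command(targets=[[0.0006,0.0111,0,0,0,-6,0],[0.0023,0.022,0,0,0,-12,0],[0.0023,0.022,0,0,0,-12,0],[0.0023,0.022,-0.02,0,0,-12,0],[0.0023,0.022,-0.045,0,0,-12,0],[0.0023,0.022,-0.065,0,0,-12,0],[0.0023,0.022,-0.065,0,0,-12,0]])

```text
time: 25.2
eef_pos: [0.5385, -0.2886, 0.1569]
orientation: [0.969, 0.246, 0.003, 0.003]
ft_force: [0.4, -1.3, -3.9]
grip_width: 0.201
```

Run:
```python
from h import *
st(); im,p=shot('w16'); crop(im,130,0,380,190,3,'w16c')
n=[0.6068,-0.076]; a=np.radians(72.6); print(delta([n[0]-.1075*np.cos(a),n[1]-.1075*np.sin(a),0.137],a-np.pi/2))
```

```text
t 25.2 pos [ 0.5385 -0.2886  0.1569] yhead -61.51 xhead 28.49 tiltz [ 0.008  -0.0033 -1.    ] F [ 0.3514 -1.2612 -3.9268] T [-0.1273  0.0635 -0.0237] w 17.1 j [-0.3079  0.716   1.1097  1.8363 -0.7405  1.0638  0.0186]
(array([ 84.4329, -78.0452,  17.6795]), array([  0.2789,  -0.1312, -44.0714]))
```

View pics/w16c.png

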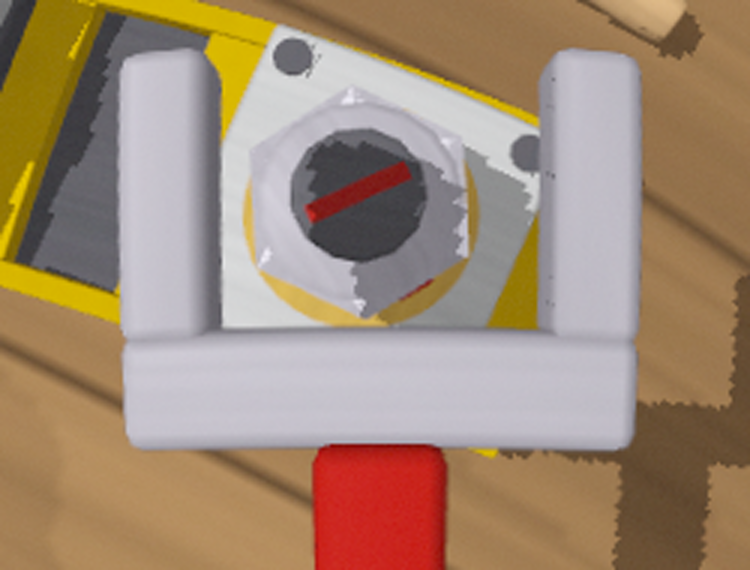

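arm_command(targets=[[0.01,-0.009,0,0,0,-6,0],[0.022,-0.02,0,0,0,-12,0],[0.034,-0.031,0,0,0,-18,0],[0.046,-0.042,0,0,0,-24,0],[0.058,-0.053,0,0,0,-30,0],[0.07,-0.064,0,0,0,-36,0],[0.08,-0.074,0,0,0,-41,0],[0.0845,-0.078,0.01,0,0,-44,0],[0.0845,-0.078,0.0175,0,0,-44,0],[0.0845,-0.078,0.0175,0,0,-44,0]])

```text
time: 26.08
eef_pos: [0.5715, -0.1764, 0.1325]
orientation: [0.806, 0.592, -0.001, -0.002]
ft_force: [-0.6, 0.5, -3.7]
grip_width: 0.206
```

arm_command(targets=[[0,0,0,0,0,0,0],[0,0,0,0,0,0,0],[0,0,0,0,0,0,0]])

```text
time: 26.33
eef_pos: [0.5728, -0.1788, 0.1354]
orientation: [0.807, 0.591, -0.0, 0.0]
ft_force: [0.4, 0.5, -3.9]
grip_width: 0.202
```

Run:
```python
from h import *
st(); im,p=shot('w17'); crop(im,130,0,380,190,3,'w17c')
n=[0.6068,-0.076]; a=np.radians(72.6); print(delta([n[0]-.1075*np.cos(a),n[1]-.1075*np.sin(a),0.137],a-np.pi/2))
```

```text
t 26.33 pos [ 0.5728 -0.1788  0.1354] yhead -17.53 xhead 72.47 tiltz [ 0.0002 -0.0006 -1.    ] F [ 0.3708  0.5252 -3.9176] T [-0.0813  0.0189  0.039 ] w 17.2 j [-0.4053  0.6354  0.9166  1.869  -0.6171  0.9494  0.4899]
(array([ 0.5774,  1.6903, -1.4687]), array([ 0.0321,  0.0193, -0.1033]))
```

View pics/w17c.png

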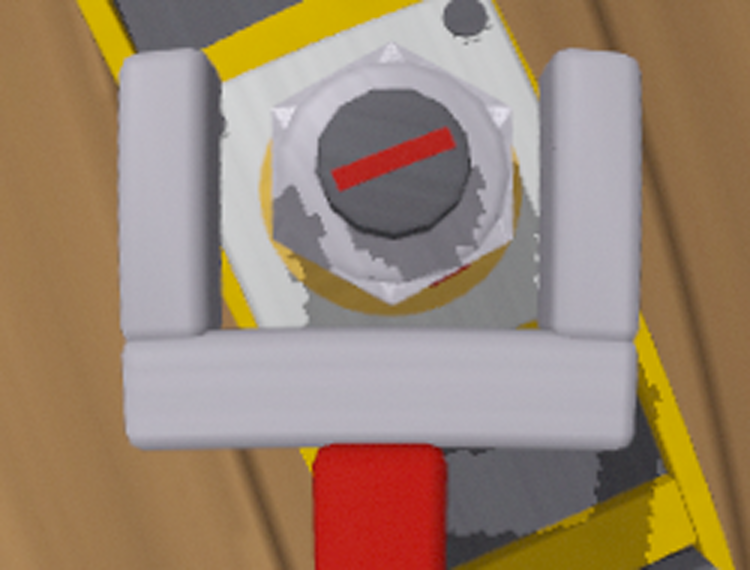

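```bash
cat >> h.py <<'E'
def jaw(name,tcp,quat,ctop,stud,uo=(130,0),k=3):
    "ctop: 6 nut-top corners; stud centre px in crop; -> nut centre in tool mm"
    f=lambda L:[(uo[0]+u/k,uo[1]+v/k) for u,v in L]
    z=tcp[2]
    print('nut',intool(name,f(ctop),z-.082,tcp,quat).mean(0),'stud',intool(name,f([stud]),z-.096,tcp,quat)[0])
    J=intool(name,f([(218,330),(541,330),(120,330),(640,330)]),.0086,tcp,quat); print('jaw lateral',J[:2,1].mean(),J[2:,1].mean(),'throat',J[:,0].mean())
E
python3 - <<'E'
from h import *
np.set_printoptions(precision=1,suppress=True)
o=arm.get_obs()
jaw('w17',np.array([.5728,-.1788,.1354]),o['orientation'],[(273,112),(512,112),(514,245),(273,245),(392,50),(394,302)],(394,164))
print(stripe('w17',(130,0),3,(334,182),(454,137)))
st()
E
```

```text
nut [106.6   1.6  53.4] stud [106.6   1.5  39.4]
jaw lateral -1.0876926830796663 -0.9955817509352514 throat 78.28619368470564
(np.float64(4.397516567038573), array([ 0.6, -0.1,  0.1]))
t 26.38 pos [ 0.5729 -0.1786  0.1355] yhead -17.5 xhead 72.5 tiltz [ 0.0004 -0.0005 -1.    ] F [-0.3152 -0.3416 -3.1978] T [-0.0836 -0.0227  0.0148] w 17.3 j [-0.4054  0.6352  0.9164  1.8689 -0.6171  0.9494  0.4899]
```

arm_command(targets=[[0,0.0022,0.008,0,0,0,0],[0,0.0022,0.018,0,0,0,0],[0,0.0022,0.028,0,0,0,0],[0,0.0022,0.034,0,0,0,0],[0,0.0022,0.039,0,0,0,0],[0,0.0022,0.044,0,0,0,0],[0,0.0022,0.048,0,0,0,0],[0,0.0022,0.048,0,0,0,0]])

```text
time: 27.05
eef_pos: [0.5746, -0.1782, 0.0864]
orientation: [0.806, 0.592, -0.0, -0.001]
ft_force: [-0.0, 0.9, -4.0]
grip_width: 0.204
```

Run:
```python
from h import *
st(); im,p=shot('w18'); crop(im,130,0,380,190,3,'w18c')
```

```text
t 27.05 pos [ 0.5746 -0.1782  0.0864] yhead -17.4 xhead 72.6 tiltz [-0.0014  0.0004 -1.    ] F [-0.0052  0.8877 -3.9546] T [-0.0257 -0.0104 -0.0422] w 17.3 j [-0.3619  0.6962  0.8537  1.893  -0.6817  0.874   0.537 ]
```

View pics/w18c.png

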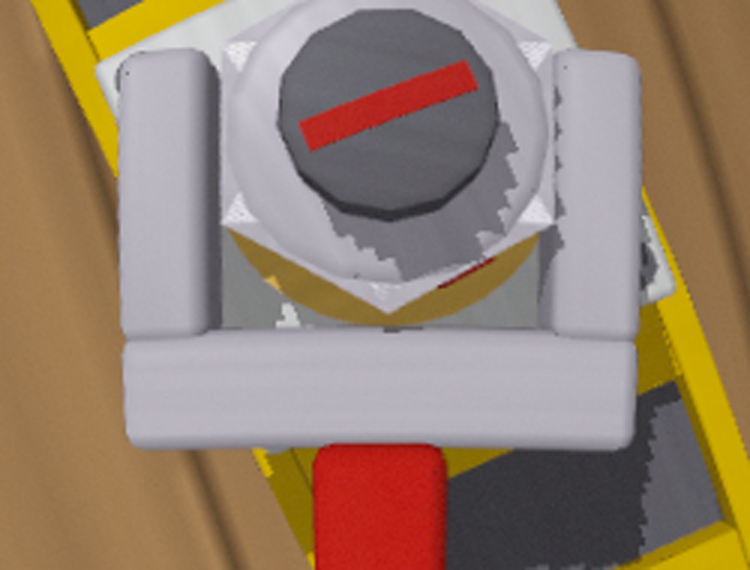

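arm_command(targets=[[0.0004,-0.0093,0,0,0,5,0],[0.0016,-0.0185,0,0,0,10,0],[0.0036,-0.0276,0,0,0,15,0],[0.0064,-0.0365,0,0,0,20,0],[0.01,-0.0451,0,0,0,25,0],[0.0143,-0.0533,0,0,0,30,0],[0.0193,-0.0611,0,0,0,35,0],[0.0249,-0.0685,0,0,0,40,0],[0.0249,-0.0685,0,0,0,40,0]])

```text
time: 27.85
eef_pos: [0.517, -0.1337, 0.0876]
orientation: [0.96, 0.28, 0.0, 0.001]
ft_force: [-1.2, -1.8, -3.8]
grip_width: 0.198
```

Run:
```python
from h import *
st(); im,p=shot('w19'); crop(im,130,0,380,190,3,'w19c')
```

```text
t 27.85 pos [ 0.517  -0.1337  0.0876] yhead -57.42 xhead 32.58 tiltz [ 0.0005 -0.0011 -1.    ] F [-1.1532 -1.8373 -3.8467] T [-0.1458  0.1764 -0.0154] w 16.8 j [-0.5764  0.7036  1.0588  2.058  -0.8206  0.8789 -0.0434]
```

View pics/w19c.png

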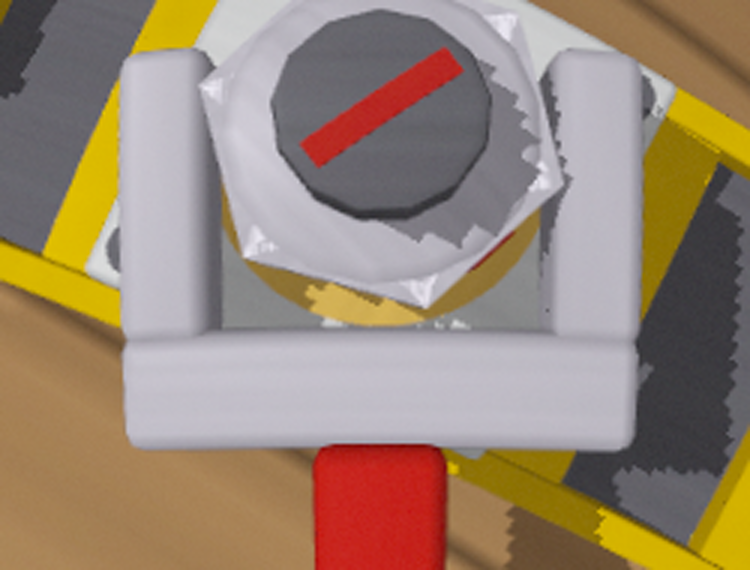

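arm_command(targets=[[0.0004,-0.0093,0,0,0,5,0],[0.0016,-0.0184,0,0,0,10,0],[0.0029,-0.0247,0,0,0,13.5,0],[0.0038,-0.0284,0,0,0,15.5,0],[0.0038,-0.0284,0,0,0,15.5,0]])

```text
time: 28.32
eef_pos: [0.5053, -0.1084, 0.0875]
orientation: [0.989, 0.15, -0.0, 0.0]
ft_force: [-1.2, -1.2, -2.4]
grip_width: 0.198
```

Run:
```python
from h import *
st(); im,p=shot('w20'); crop(im,130,0,380,190,3,'w20c')
```

```text
t 28.32 pos [ 0.5053 -0.1084  0.0875] yhead -72.72 xhead 17.28 tiltz [ 0.     -0.0009 -1.    ] F [-1.1637 -1.1823 -2.4445] T [-0.2348  0.279   0.3529] w 16.8 j [-0.6694  0.7286  1.1339  2.0983 -0.8753  0.9026 -0.2888]
```

View pics/w20c.png

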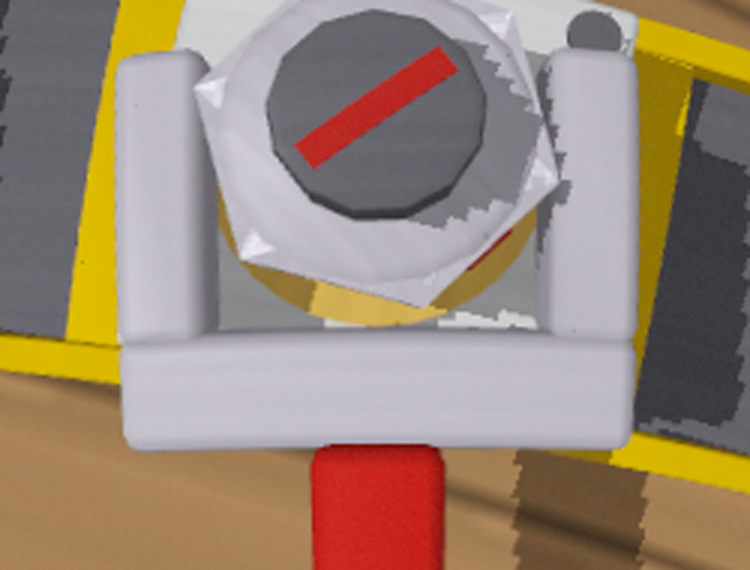

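Run:
```python
from h import *
print(stripe('w20',(130,0),3,(305,157),(450,60)))
```

```text
(np.float64(-36.88293075845958), array([ 0.60616938, -0.0768151 ,  0.096     ]))
```

arm_command(targets=[[0.0007,0.0111,0,0,0,-6,0],[0.0023,0.022,0,0,0,-12,0],[0.0023,0.022,0,0,0,-12,0],[0.0023,0.022,-0.02,0,0,-12,0],[0.0023,0.022,-0.045,0,0,-12,0],[0.0023,0.022,-0.065,0,0,-12,0],[0.0023,0.022,-0.065,0,0,-12,0]])

```text
time: 28.95
eef_pos: [0.5159, -0.1295, 0.1556]
orientation: [0.968, 0.25, 0.003, 0.001]
ft_force: [1.1, -1.5, -4.2]
grip_width: 0.199
```

Run:
```python
from h import *
st(); im,p=shot('w21'); crop(im,130,0,380,190,3,'w21c')
n=[0.585,0.0825]; a=np.radians(70.3); print(delta([n[0]-.1072*np.cos(a),n[1]-.1072*np.sin(a),0.137],a-np.pi/2))
```

```text
t 28.95 pos [ 0.5159 -0.1295  0.1556] yhead -61.02 xhead 28.98 tiltz [ 0.0068 -0.0002 -1.    ] F [ 1.0516 -1.5492 -4.218 ] T [-0.1181 -0.0025  0.035 ] w 16.9 j [-0.6769  0.6273  1.1937  2.0207 -0.7161  0.9879 -0.1835]
(array([ 83.1201, -79.8988,  16.8566]), array([  0.1504,  -0.1844, -41.265 ]))
```

View pics/w21c.png

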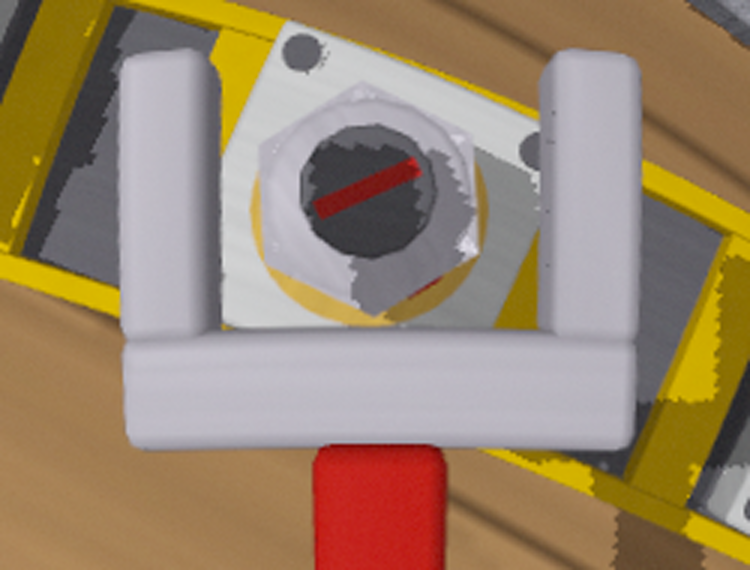

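arm_command(targets=[[0.01,-0.01,0,0,0,-6,0],[0.022,-0.021,0,0,0,-12,0],[0.034,-0.032,0,0,0,-18,0],[0.046,-0.044,0,0,0,-24,0],[0.058,-0.056,0,0,0,-30,0],[0.07,-0.067,0,0,0,-36,0],[0.078,-0.075,0,0,0,-40,0],[0.083,-0.08,0.01,0,0,-41.3,0],[0.083,-0.08,0.017,0,0,-41.3,0],[0.083,-0.08,0.017,0,0,-41.3,0]])

```text
time: 29.83
eef_pos: [0.5453, -0.018, 0.1325]
orientation: [0.818, 0.576, -0.002, -0.001]
ft_force: [-1.1, -1.2, -4.1]
grip_width: 0.201
```

arm_command(targets=[[0,0,0,0,0,0,0],[0,0,0,0,0,0,0],[0,0,0,0,0,0,0],[0,0,0,0,0,0,0]])

```text
time: 30.17
eef_pos: [0.5474, -0.019, 0.1355]
orientation: [0.818, 0.576, 0.0, 0.0]
ft_force: [1.2, -0.2, -3.0]
grip_width: 0.199
```

Run:
```python
from h import *
st(); im,p=shot('w22'); crop(im,130,0,380,190,3,'w22c')
```

```text
t 30.17 pos [ 0.5474 -0.019   0.1355] yhead -19.68 xhead 70.32 tiltz [ 0.0005 -0.0002 -1.    ] F [ 1.2244 -0.1585 -2.9968] T [-0.0426 -0.0098 -0.0164] w 16.9 j [-0.7568  0.5786  0.9835  1.9931 -0.6188  0.9022  0.2142]
```

View pics/w22c.png

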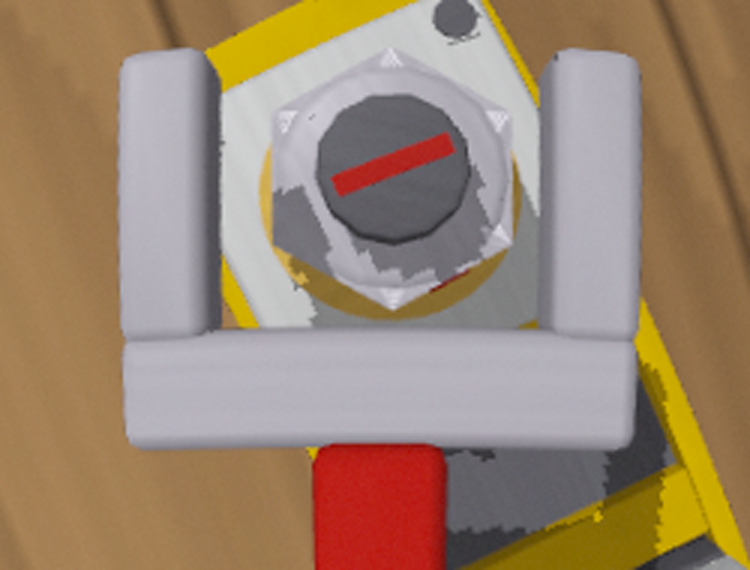

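arm_command(targets=[[-0.001,0.0023,0.008,0,0,0,0],[-0.001,0.0023,0.018,0,0,0,0],[-0.001,0.0023,0.028,0,0,0,0],[-0.001,0.0023,0.034,0,0,0,0],[-0.001,0.0023,0.039,0,0,0,0],[-0.001,0.0023,0.044,0,0,0,0],[-0.001,0.0023,0.048,0,0,0,0],[-0.001,0.0023,0.048,0,0,0,0]])

```text
time: 30.88
eef_pos: [0.5487, -0.0199, 0.0864]
orientation: [0.817, 0.576, -0.001, -0.0]
ft_force: [0.1, 0.2, -4.7]
grip_width: 0.203
```

Run:
```python
from h import *
st(); im,p=shot('w23'); crop(im,130,0,380,190,3,'w23c')
print(stripe('w23',(130,0),3,(300,130),(470,70)))
```

```text
t 30.88 pos [ 0.5487 -0.0199  0.0864] yhead -19.6 xhead 70.4 tiltz [-0.0014 -0.0001 -1.    ] F [ 0.1228  0.1785 -4.7342] T [-0.0036 -0.0148  0.0224] w 17.3 j [-0.6942  0.6434  0.9039  2.0189 -0.6982  0.8227  0.2769]
(np.float64(1.4881834419159787), array([0.5843, 0.0812, 0.096 ]))
```

View pics/w23c.png

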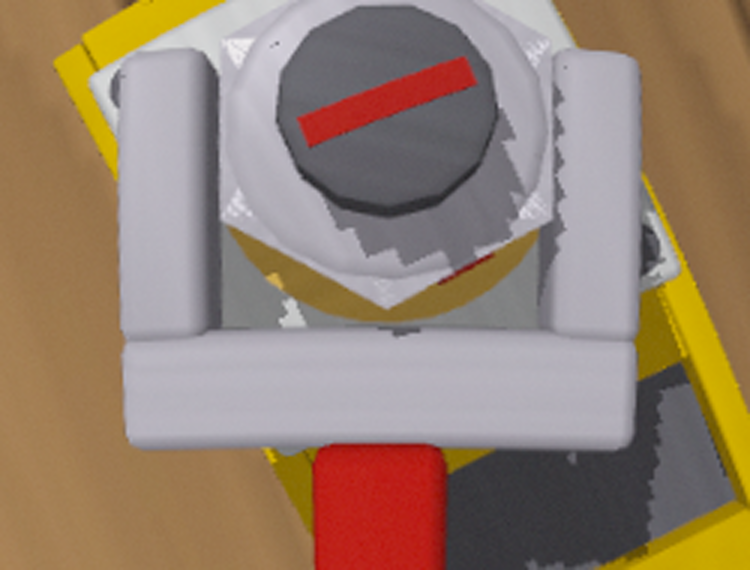

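arm_command(targets=[[0.001,-0.0093,0,0,0,5,0],[0.0022,-0.0185,0,0,0,10,0],[0.0042,-0.0276,0,0,0,15,0],[0.007,-0.0365,0,0,0,20,0],[0.0106,-0.0451,0,0,0,25,0],[0.0149,-0.0533,0,0,0,30,0],[0.0199,-0.0611,0,0,0,35,0],[0.0255,-0.0685,0,0,0,40,0],[0.0255,-0.0685,0,0,0,40,0]])

```text
time: 31.68
eef_pos: [0.4931, 0.0276, 0.0874]
orientation: [0.965, 0.262, 0.0, 0.001]
ft_force: [-0.0, -0.6, -2.9]
grip_width: 0.2
```

Run:
```python
from h import *
st(); im,p=shot('w24'); crop(im,130,0,380,190,3,'w24c')
```

```text
t 31.68 pos [0.4931 0.0276 0.0874] yhead -59.59 xhead 30.41 tiltz [ 0.0008 -0.0012 -1.    ] F [-0.0165 -0.5599 -2.8518] T [-0.0951  0.0695 -0.1044] w 17.0 j [-0.9485  0.678   1.1159  2.1495 -0.8432  0.853  -0.343 ]
```

View pics/w24c.png

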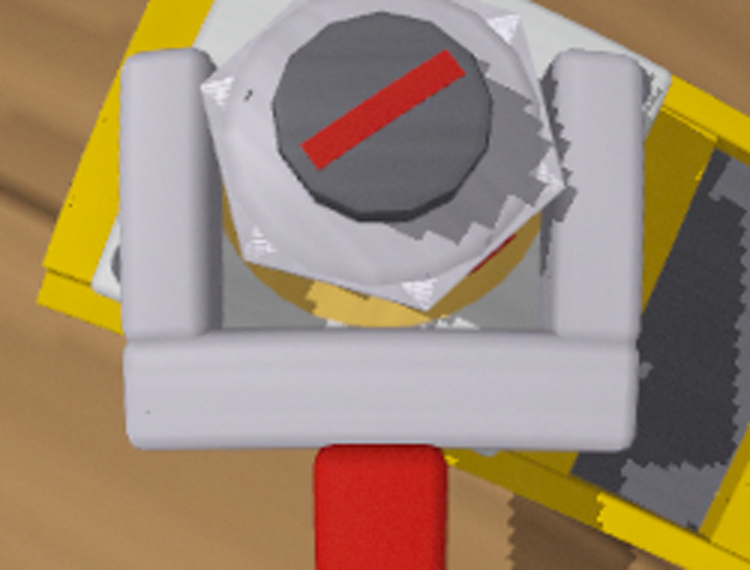

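arm_command(targets=[[0.0004,-0.0093,0,0,0,5,0],[0.0016,-0.0184,0,0,0,10,0],[0.0026,-0.0235,0,0,0,12.8,0],[0.0033,-0.0262,0,0,0,14.3,0],[0.0033,-0.0262,0,0,0,14.3,0]])

```text
time: 32.15
eef_pos: [0.4834, 0.051, 0.0876]
orientation: [0.99, 0.142, 0.0, 0.001]
ft_force: [-0.1, -0.4, -4.5]
grip_width: 0.2
```

Run:
```python
from h import *
st(); im,p=shot('w25'); crop(im,130,0,380,190,3,'w25c')
```

```text
t 32.15 pos [0.4834 0.051  0.0876] yhead -73.68 xhead 16.32 tiltz [ 0.0009 -0.0011 -1.    ] F [-0.1111 -0.4291 -4.5112] T [-0.3283 -0.0273  0.4925] w 17.0 j [-1.0347  0.7129  1.1802  2.1679 -0.894   0.8863 -0.5824]
```

View pics/w25c.png

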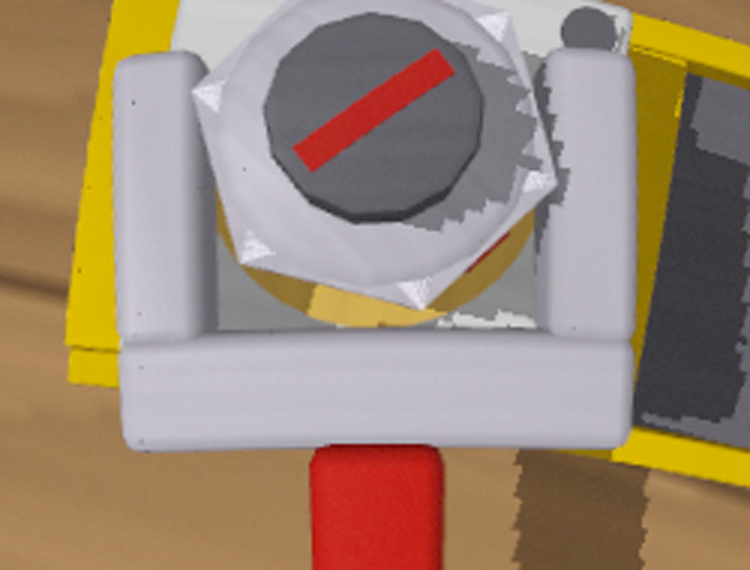

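arm_command(targets=[[0.0007,0.0111,0,0,0,-6,0],[0.0023,0.022,0,0,0,-12,0],[0.0023,0.022,0,0,0,-12,0],[0.0023,0.022,-0.02,0,0,-12,0],[0.0023,0.022,-0.045,0,0,-12,0],[0.0023,0.022,-0.075,0,0,-12,0],[0.0023,0.022,-0.1,0,0,-12,0],[0.0023,0.022,-0.1,0,0,-12,0]])

```text
time: 32.87
eef_pos: [0.4937, 0.0302, 0.1914]
orientation: [0.97, 0.241, 0.004, -0.001]
ft_force: [1.2, 0.8, -3.3]
grip_width: 0.203
```

Run:
```python
from h import *
print(stripe('w25',(130,0),3,(302,160),(448,62)))
st(); im,p=shot('w26'); crop(im,130,0,380,190,3,'w26c')
```

```text
(np.float64(-37.810375432788916), array([0.58443515, 0.08107929, 0.096     ]))
t 32.87 pos [0.4937 0.0302 0.1914] yhead -62.07 xhead 27.93 tiltz [ 0.0079  0.0035 -1.    ] F [ 1.1648  0.7725 -3.2684] T [-0.0953 -0.0687  0.0475] w 17.2 j [-1.0878  0.5006  1.2638  2.0702 -0.5865  0.9861 -0.5992]
```

View pics/w26.png

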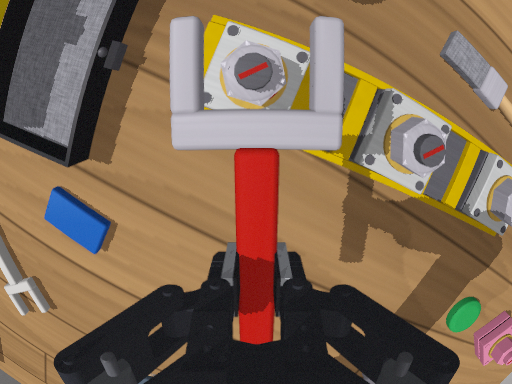

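arm_command(targets=[[0,0,0,0,0,-7,0],[0,0,0,0,0,-14,0],[0,0,0,0,0,-21,0],[0,0,0,0,0,-28,0],[0,0,0,0,0,-35,0],[0,0,0,0,0,-42,0],[0,0,0,0,0,-49,0],[0,0,0,0,0,-56,0],[0,0,0,0,0,-63,0],[0,0,0,0,0,-70,0]])

```text
time: 33.75
eef_pos: [0.4895, 0.031, 0.1855]
orientation: [0.654, 0.757, -0.001, -0.002]
ft_force: [-0.7, 1.0, -3.4]
grip_width: 0.196
```

arm_command(targets=[[0,0,-0.005,0,0,-7,0],[0,0,-0.01,0,0,-14,0],[0,0,-0.015,0,0,-21,0],[0,0,-0.02,0,0,-28,0],[0,0,-0.025,0,0,-35,0],[0,0,-0.03,0,0,-42,0],[0,0,-0.035,0,0,-49,0],[0,0,-0.035,0,0,-56,0],[0,0,-0.035,0,0,-63,0],[0,0,-0.035,0,0,-70,0]])

```text
time: 34.58
eef_pos: [0.4895, 0.031, 0.2203]
orientation: [0.101, 0.995, -0.0, -0.002]
ft_force: [-0.6, -1.2, -3.7]
grip_width: 0.202
```

Run:
```python
from h import *
st(); print(delta([0.5583,0.3029,0.2],np.radians(96.5)))
```

```text
t 34.58 pos [0.4895 0.031  0.2203] yhead 78.35 xhead 168.35 tiltz [-0.0045  0.0003 -1.    ] F [-0.6341 -1.1797 -3.7355] T [-0.0664 -0.0442  0.0393] w 17.1 j [-0.7167  0.2312  0.67    2.0258 -0.1772  0.9454  1.4128]
(array([-12.5597, 280.2407,  20.1018]), array([  0.0063,  -0.2618, -18.1509]))
```

arm_command(targets=[[0,0.02,0,0,0,-5,0],[0,0.05,0,0,0,-10,0],[-0.003,0.085,0,0,0,-15,0],[-0.006,0.12,0,0,0,-18,0],[-0.008,0.155,0,0,0,-18,0],[-0.01,0.19,0,0,0,-18,0],[-0.012,0.225,0,0,0,-18,0],[-0.0126,0.25,0,0,0,-18,0],[-0.0126,0.25,0,0,0,-18,0],[-0.0126,0.25,0,0,0,-18,0]])

```text
time: 35.42
eef_pos: [0.5532, 0.2745, 0.2191]
orientation: [-0.054, 0.999, -0.001, -0.003]
ft_force: [0.0, -0.7, -4.4]
grip_width: 0.203
```

Run:
```python
from h import *
st(); im,p=shot('w27'); print(delta([0.5583,0.3029,0.2],np.radians(96.5)))
cv2.imwrite('pics/s27.png',arm.capture('scene'))
```

```text
t 35.42 pos [0.5532 0.2745 0.2191] yhead 96.25 xhead -173.75 tiltz [-0.0052 -0.002  -1.    ] F [ 0.0113 -0.6688 -4.3846] T [-0.0643 -0.0071  0.0109] w 17.3 j [-0.9003  0.4376  0.5068  1.7349 -0.2417  1.0371  1.3714]
(array([-7.9966, 29.9882, 19.542 ]), array([-0.1255, -0.2782, -0.4163]))
```

View pics/w27.png

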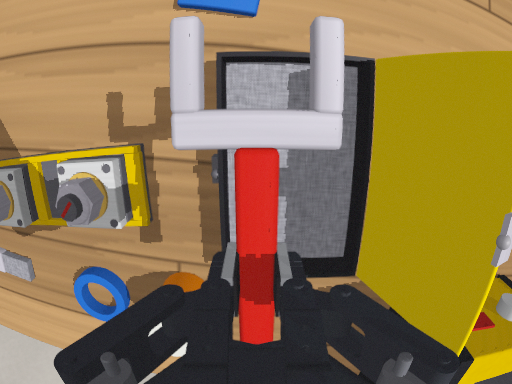

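View pics/s27.png

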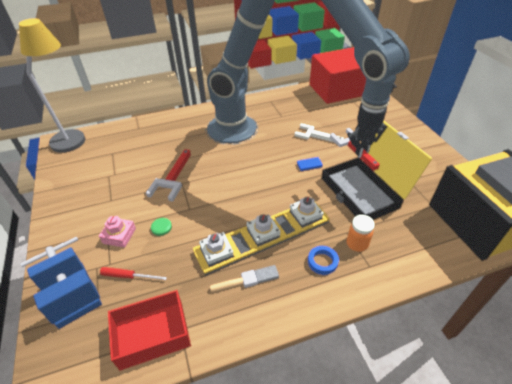

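Run:
```python
from h import *
import pickle
np.set_printoptions(precision=4,suppress=True)
p=pickle.load(open('w27.pkl','rb'))
print(onplane('wrist',[(217,53),(375,58),(356,276),(220,150)],0.045,p))
```

```text
[[0.4247 0.2214 0.045 ]
 [0.4056 0.3792 0.045 ]
 [0.6547 0.4082 0.045 ]
 [0.5216 0.2339 0.045 ]]
```

Run:
```python
from h import *
np.set_printoptions(precision=4,suppress=True)
print(delta([0.5623,0.308,0.1],np.radians(96.6)),tool()[0])
```

```text
(array([-12.5565,  35.9996, 120.1585]), array([-0.1152, -0.2253, -0.6161])) [0.554  0.2712 0.2203]
```

arm_command(targets=[[-0.006,0.02,0,0,0,-0.6,0],[-0.0115,0.036,0.02,0,0,-0.6,0],[-0.0115,0.036,0.055,0,0,-0.6,0],[-0.0115,0.036,0.09,0,0,-0.6,0],[-0.0115,0.036,0.12,0,0,-0.6,0],[-0.0115,0.036,0.12,0,0,-0.6,0],[-0.0115,0.036,0.12,0,0,-0.6,0]])

```text
time: 36.1
eef_pos: [0.5616, 0.3077, 0.1009]
orientation: [-0.057, 0.998, -0.001, -0.002]
ft_force: [-0.6, -0.2, -3.0]
grip_width: 0.201
```

Run:
```python
from h import *
st(); im,p=shot('w28'); print(delta([0.5623,0.308,0.036],np.radians(96.6)))
```

```text
t 36.1 pos [0.5616 0.3077 0.1009] yhead 96.55 xhead -173.45 tiltz [-0.0038 -0.0027 -1.    ] F [-0.6241 -0.1637 -3.0328] T [ 0.0283 -0.1325 -0.0128] w 17.1 j [-0.8769  0.6053  0.4397  1.7721 -0.3299  0.8424  1.4026]
(array([ 1.1395, -0.4913, 67.1132]), array([-0.011 ,  0.0333, -0.0277]))
```

View pics/w28.png

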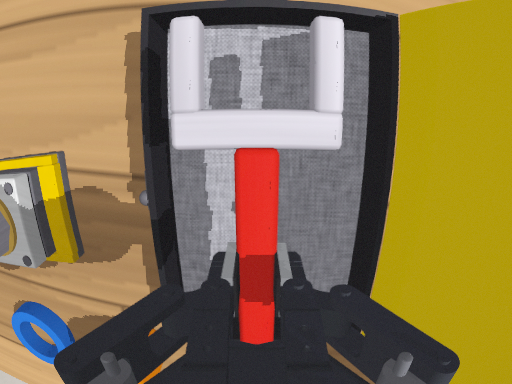

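arm_command(targets=[[0,0,0.025,0,0,0,0],[0,0,0.045,0,0,0,0],[0,0,0.058,0,0,0,0],[0,0,0.065,0,0,0,0],[0,0,0.066,0,0,0,0],[0,0,0.066,0,0,0,0]])

```text
time: 36.65
eef_pos: [0.5634, 0.31, 0.0374]
orientation: [-0.058, 0.998, 0.0, 0.001]
ft_force: [-0.2, 0.3, -3.2]
grip_width: 0.197
```

```bash
python3 -c "
from h import *;st()"
```

```text
t 36.65 pos [0.5634 0.31   0.0374] yhead 96.69 xhead -173.31 tiltz [ 0.0015  0.0009 -1.    ] F [-0.1978  0.3426 -3.2174] T [ 0.0398 -0.0457 -0.0187] w 16.7 j [-0.8462  0.6894  0.3955  1.7968 -0.3769  0.7286  1.4397]
```

arm_command(targets=[[0,0,0.002,0,0,0,0],[0,0,0.0045,0,0,0,0],[0,0,0.0045,0,0,0,0],[0,0,0.0045,0,0,0,60],[0,0,0.0045,0,0,0,60],[0,0,0.0045,0,0,0,60],[0,0,0.0045,0,0,0,60],[0,0,-0.02,0,0,0,60],[0,0,-0.05,0,0,0,60],[0,0,-0.08,0,0,0,60]])

```text
time: 37.48
eef_pos: [0.562, 0.3095, 0.1167]
orientation: [-0.058, 0.998, -0.001, -0.001]
ft_force: [0.7, -0.1, 0.5]
grip_width: 0.598
```

arm_command(targets=[[0,0,-0.035,0,0,0,60],[0,0,-0.07,0,0,0,60],[0,0,-0.1,0,0,0,60],[0,0,-0.12,0,0,0,60],[0,0,-0.12,0,0,0,60],[0,0,-0.12,0,0,0,60]])

```text
time: 37.98
eef_pos: [0.563, 0.31, 0.2378]
orientation: [-0.058, 0.998, 0.001, 0.001]
ft_force: [0.1, -0.3, -1.3]
grip_width: 0.6
```

Run:
```python
from h import *
st(); im,p=shot('w29')
```

```text
t 37.98 pos [0.563  0.31   0.2378] yhead 96.7 xhead -173.3 tiltz [ 0.0022  0.002  -1.    ] F [ 0.1035 -0.3362 -1.3393] T [-0.0281 -0.0013 -0.0658] w 51.0 j [-0.9302  0.4572  0.5071  1.6594 -0.2456  1.0858  1.3357]
```

View pics/w29.png

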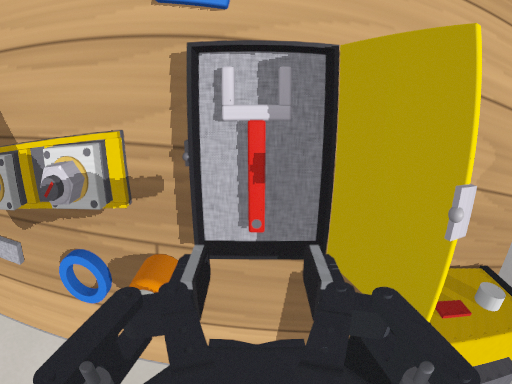

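```bash
cat >> h.py <<'E'
def tri(rays):
    A=np.zeros((3,3));b=np.zeros(3)
    for o,d in rays:
        d=d[0]/np.linalg.norm(d[0]); M=np.eye(3)-np.outer(d,d); A+=M; b+=M@o
    X=np.linalg.solve(A,b); return X,[np.linalg.norm(np.cross(X-o,d[0]/np.linalg.norm(d[0]))) for o,d in rays]
E
python3 - <<'E'
from h import *
import pickle
np.set_printoptions(precision=4,suppress=True)
p=pickle.load(open('w29.pkl','rb'))
print(tri([ray('top',(70+60/5,120+240/5)),ray('wrist',(462,213),p)]))
print('far corner',tri([ray('top',(70+42/5,120+18/5)),ray('wrist',(432,322),p)]))
print('near corner',tri([ray('top',(70+62/5,120+475/5)),ray('wrist',(480,25),p)]))
# case corners again
C=onplane('wrist',[(188,45),(338,46),(334,257),(193,250)],0.045,p); print(C,C.mean(0))
E
```

```text
(array([0.5242, 0.4378, 0.2107]), [np.float64(0.0002352596575071086), np.float64(0.00023525965750712842)])
far corner (array([0.6467, 0.4754, 0.1812]), [np.float64(0.009665841962121072), np.float64(0.00966584196212101)])
near corner (array([0.4008, 0.4322, 0.2021]), [np.float64(0.0007773740288923672), np.float64(0.0007773740288924424)])
[[0.4267 0.2224 0.045 ]
 [0.4081 0.3781 0.045 ]
 [0.6509 0.4176 0.045 ]
 [0.6607 0.2443 0.045 ]] [0.5366 0.3156 0.045 ]
```

Run:
```python
from h import *
np.set_printoptions(precision=4,suppress=True)
c=np.array([.539,.3145]); ex=np.array([-.116,.993])
for xc,z in ((170,.28),(170,.187)):
    print(delta([*(c+xc/1000*ex),z],np.radians(96.7)))
```

```text
(array([ 22.3252, 177.3741, -43.8241]), array([ 0.0177, -0.0255,  0.0078]))
(array([ 22.2838, 177.3454,  49.1759]), array([ 0.0177, -0.0255,  0.0078]))
```

arm_command(targets=[[0.005,0,-0.03,0,0,0,30],[0.01,0.005,-0.05,0,0,0,0],[0.015,0.035,-0.05,0,0,0,0],[0.022,0.07,-0.05,0,0,0,0],[0.022,0.105,-0.05,0,0,0,0],[0.022,0.14,-0.05,0,0,0,0],[0.022,0.165,-0.05,0,0,0,0],[0.022,0.177,-0.05,0,0,0,0],[0.022,0.177,-0.05,0,0,0,0],[0.022,0.177,-0.05,0,0,0,0]], squeeze=30)

```text
time: 38.87
eef_pos: [0.5201, 0.4817, 0.2847]
orientation: [-0.058, 0.998, -0.002, -0.001]
ft_force: [-0.6, -1.2, -0.1]
grip_width: -0.003
```

Run:
```python
from h import *
st(); im,p=shot('w30'); cv2.imwrite('pics/s30.png',cv2.resize(arm.capture('scene')[100:260,280:480],None,fx=3,fy=3))
```

```text
t 38.87 pos [0.5201 0.4817 0.2847] yhead 96.67 xhead -173.33 tiltz [-0.0012 -0.0032 -1.    ] F [-0.6159 -1.1842 -0.1058] T [-0.0351 -0.0607  0.0002] w -0.2 j [-1.1133  0.5337  0.4805  1.4243 -0.2489  1.2472  1.0771]
```

View pics/w30.png

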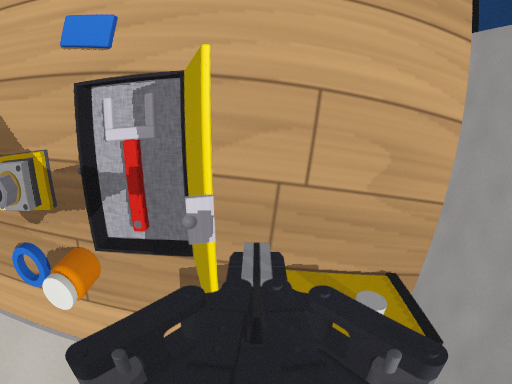

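View pics/s30.png

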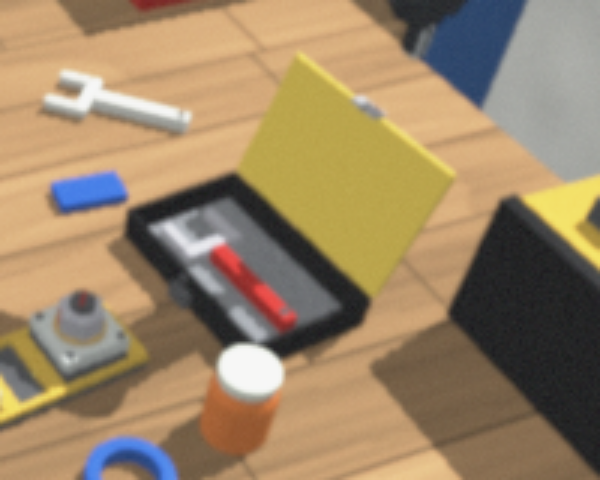

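arm_command(targets=[[0.02,0,0,0,0,0,0],[0.035,0,0.03,0,0,0,0],[0.035,0,0.065,0,0,0,0],[0.035,0,0.09,0,0,0,0],[0.035,0,0.1,0,0,0,0],[0.035,0,0.1,0,0,0,0]])

```text
time: 39.47
eef_pos: [0.485, 0.4761, 0.184]
orientation: [-0.057, 0.998, -0.002, -0.002]
ft_force: [-0.8, -0.4, 0.5]
grip_width: -0.001
```

```bash
cat >> h.py <<'E'
C0=np.array([.539,.3145]); EX=np.array([-.116,.993])
def lidpos():
    p=tool()[0]; d=p[:2]-C0; print('x_c',1000*d@EX,'tip z',1000*p[2]-22,'y_c',1000*d@np.array([-.993,-.116]))
E
python3 - <<'E'
from h import *
st(); lidpos(); shot('w31')
E
```

```text
t 39.47 pos [0.485  0.4761 0.184 ] yhead 96.55 xhead -173.46 tiltz [-0.0031 -0.0042 -1.    ] F [-0.8001 -0.4058  0.5422] T [-0.0305  0.0501 -0.0072] w -0.1 j [-1.1425  0.5667  0.4509  1.6101 -0.2747  1.0336  1.0747]
x_c 166.7726176603714 tip z 162.00189882425954 y_c 34.84369562275834
```

View pics/w31.png

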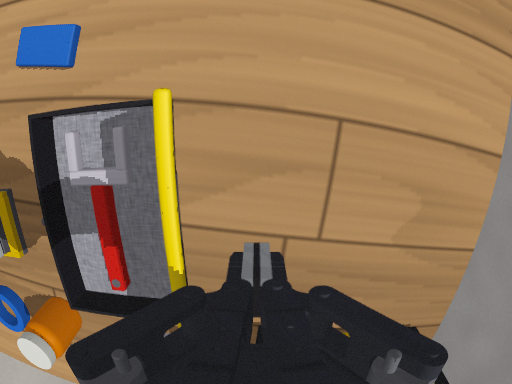

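arm_command(targets=[[0,-0.015,0,0,0,0,0],[0,-0.03,0,0,0,0,0],[0,-0.045,0,0,0,0,0],[0,-0.06,0,0,0,0,0],[0,-0.075,0,0,0,0,0],[0,-0.09,0,0,0,0,0],[0,-0.105,0,0,0,0,0],[0,-0.12,0,0,0,0,0],[0,-0.13,0,0,0,0,0],[0,-0.13,0,0,0,0,0]])

```text
time: 40.35
eef_pos: [0.5014, 0.3456, 0.1866]
orientation: [-0.056, 0.998, -0.001, -0.0]
ft_force: [-0.3, -0.8, -0.1]
grip_width: 0.001
```

Run:
```python
from h import *
st(); lidpos(); shot('w32')
```

```text
t 40.35 pos [0.5014 0.3456 0.1866] yhead 96.42 xhead -173.58 tiltz [-0.0002 -0.0017 -1.    ] F [-0.2803 -0.7618 -0.121 ] T [-0.0138  0.0131  0.0231] w 0.1 j [-1.0271  0.4537  0.4783  1.7895 -0.2474  0.9592  1.236 ]
x_c 35.21255571448568 tip z 164.56394116956014 y_c 33.77104587763921
```

View pics/w32.png

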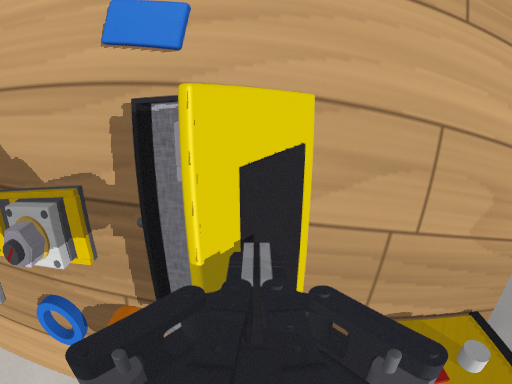

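arm_command(targets=[[0,-0.017,0.007,0,0,0,0],[0,-0.034,0.016,0,0,0,0],[0,-0.047,0.029,0,0,0,0],[0,-0.057,0.044,0,0,0,0],[0,-0.066,0.06,0,0,0,0],[0,-0.073,0.077,0,0,0,0],[0,-0.083,0.085,0,0,0,0],[0,-0.095,0.09,0,0,0,0],[0,-0.1,0.09,0,0,0,0],[0,-0.1,0.09,0,0,0,0]])

```text
time: 41.23
eef_pos: [0.5127, 0.2485, 0.0965]
orientation: [-0.057, 0.998, -0.0, 0.0]
ft_force: [0.3, -0.1, -0.2]
grip_width: 0.004
```

Run:
```python
from h import *
st(); lidpos(); shot('w33')
```

```text
t 41.23 pos [0.5127 0.2485 0.0965] yhead 96.55 xhead -173.45 tiltz [ 0.0001 -0.0009 -1.    ] F [ 0.3175 -0.0703 -0.2492] T [-0.0685 -0.0172  0.0305] w 0.3 j [-0.8577  0.5135  0.439   1.9493 -0.3117  0.7451  1.4483]
x_c -62.46428271141633 tip z 74.50445997404802 y_c 33.76074480742084
```

View pics/w33.png

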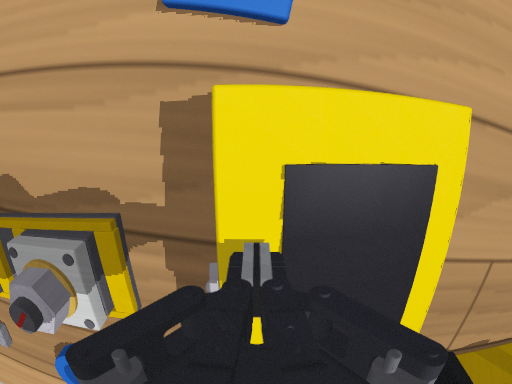

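arm_command(targets=[[0,-0.003,0.006,0,0,0,0],[0,-0.005,0.012,0,0,0,0],[0,-0.005,0.016,0,0,0,0],[0,-0.005,0.02,0,0,0,0],[0,-0.005,0.023,0,0,0,0],[0,-0.005,0.023,0,0,0,0],[0,-0.005,0.023,0,0,0,0]])

```text
time: 41.87
eef_pos: [0.5134, 0.246, 0.074]
orientation: [-0.059, 0.998, 0.0, 0.001]
ft_force: [-1.7, -0.0, 6.9]
grip_width: -0.004
```

Run:
```python
from h import *
st(); lidpos()
```

```text
t 41.87 pos [0.5134 0.246  0.074 ] yhead 96.73 xhead -173.27 tiltz [ 0.0014  0.001  -1.    ] F [-1.7239 -0.0079  6.8623] T [-0.0807  0.0783  0.0043] w -0.3 j [-0.8363  0.5449  0.4185  1.9631 -0.334   0.6989  1.4747]
x_c -65.01969216656433 tip z 51.979994396969715 y_c 33.33808342278421
```

arm_command(targets=[[0,0,0.003,0,0,0,0],[0,0,0.006,0,0,0,0],[0,0,0.006,0,0,0,0],[0,0,0.006,0,0,0,0]])

```text
time: 42.2
eef_pos: [0.5137, 0.246, 0.0731]
orientation: [-0.058, 0.998, 0.002, -0.0]
ft_force: [-12.0, -5.6, 47.2]
grip_width: -0.003
```

Run:
```python
from h import *
st(); lidpos()
```

```text
t 42.2 pos [0.5137 0.246  0.0731] yhead 96.69 xhead -173.31 tiltz [-0.0003  0.0041 -1.    ] F [-11.9861  -5.5532  47.2291] T [-1.1194  2.8467  0.0274] w -0.2 j [-0.8323  0.5463  0.4159  1.9628 -0.3387  0.6982  1.4794]
x_c -65.04812606062349 tip z 51.08653556738683 y_c 33.11073058622807
```

arm_command(targets=[[0,0,-0.015,0,0,0,0],[0,0,-0.04,0,0,0,0],[0,0,-0.075,0,0,0,0],[0,-0.035,-0.11,0,0,0,0],[0,-0.07,-0.14,0,0,0,0],[0,-0.1,-0.16,0,0,0,0],[0,-0.1,-0.16,0,0,0,0],[0,-0.1,-0.16,0,0,0,0],[0,-0.1,-0.16,0,0,0,0]])

```text
time: 42.95
eef_pos: [0.5239, 0.1468, 0.2268]
orientation: [-0.059, 0.998, 0.0, -0.0]
ft_force: [0.8, 0.5, -0.0]
grip_width: -0.003
```

Run:
```python
from h import *
st(); shot('w34'); a=arm.capture('scene'); cv2.imwrite('pics/s34.png',cv2.resize(a[120:320,150:450],None,fx=2.6,fy=2.6)); cv2.imwrite('pics/t34.png',arm.capture('top'))
```

```text
t 42.95 pos [0.5239 0.1468 0.2268] yhead 96.71 xhead -173.29 tiltz [-0.0008  0.0008 -1.    ] F [ 0.7837  0.4561 -0.0038] T [0.0721 0.0443 0.0005] w -0.2 j [-0.7882  0.3049  0.5437  1.9013 -0.1886  0.986   1.5278]
```

View pics/w34.png

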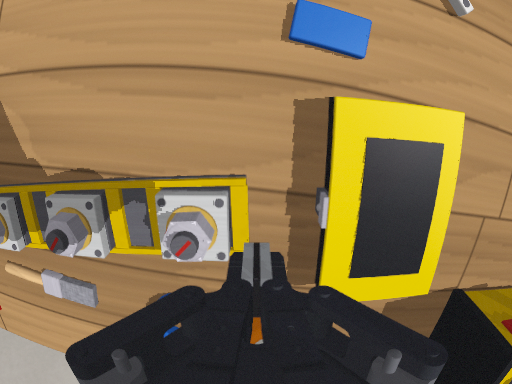

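View pics/s34.png

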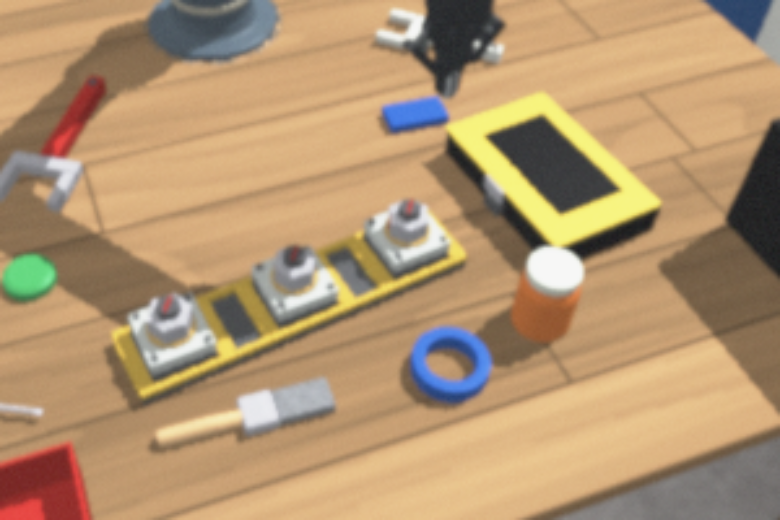

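View pics/t34.png

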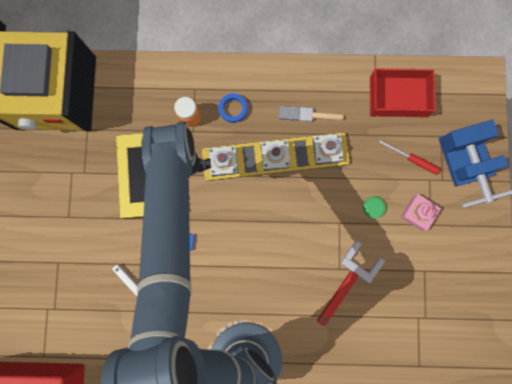

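Run:
```python
from h import *
st(); print(arm.finish_job())
```

```text
t 43.1 pos [0.5233 0.148  0.2257] yhead 96.88 xhead -173.12 tiltz [-0.0028 -0.0007 -1.    ] F [-0.7054  0.0755 -0.5508] T [ 0.0485 -0.0009  0.0041] w 0.3 j [-0.7896  0.3068  0.5425  1.9015 -0.1881  0.9863  1.5279]
the job is handed in; nothing more can be done
None
```

The job is done and handed in at about 43 s of the 210 s allowed. No verdict was reported, so the results below are my own checks.

- **Nuts by hand:** All three moulds were present. I spun each nut down with a 20 N grip until the torque jumped from near zero to about 0.5 N m. That put each nut only 2 to 6 degrees past snug, well inside the limit.
- **Spanner:** I used the smaller red one and pulled each nut to its stop. The red stripes on the studs turned about 45 degrees in total, against 43 degrees for the full 0.75 rad. The torque rose at the end of each pull.
- **Case:** I laid the spanner flat in the case and let go of it, then checked with the wrist camera while the lid was still open. The lid was then swung over and pressed shut. Fingertip contact at 51–52 mm matches a fully closed lid, and the last pictures show it shut.
- **Bystanders:** The last pictures show the things on the bench where they started, though the arm hid part of the top view.

**One check to note:** The last confirming press on the lid read 47 N at the wrist for a moment. This came through the fingertips rather than the arm or gripper body, and it is below the 120 N wrist limit. If the 40 N limit also covers the fingertips, that press went over it.

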